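# Set up the plate stirrer for a cold mix

## Task

Get the stirring hotplate ready for the next cold mix: slide the beaker, without lifting it off, to the middle of the plate, roll the heat thumbwheel back to its off stop, and turn the stirring-speed knob so that its nose points at the set marker. Leave the marker and everything else on the bench where they are.

Things in the scene. Friction and masses are not known exactly. Their poses are not given: they have to be found in the camera images.
- stirrer: Stirring hotplate, off-white housing 300 x 190 mm, fixed to the bench. Origin: centre of its underside on the bench; x runs from the control panel (front, towards the robot) to the plate (rear), y to the left, z up. A white square plate 160 x 160 mm lies at the rear, its top 92 mm above the bench; in front of it the control panel slopes down towards the robot.
- plate_centre (a point): Middle of the plate, on its top surface (92 mm above the bench); axes as stirrer. Two grey rings of 33 and 62 mm radius are printed round it.
- beaker: Straight-sided glass beaker standing off-centre on the plate, 62 mm outside diameter (66 mm at the rim), 82 mm high, about 0.11 kg (varies), open on top with a small spout, a white stir bar about 30 mm long loose inside. Origin: centre of its underside; z up through its mouth.
- speed (a joint): Angle of the stirring-speed knob, rad, 0 to 4.71, growing clockwise as seen looking down on the panel; 0 has the nose pointing 135 degrees to the left of straight up the slope. It starts turned up beyond the marker and stays where it is left; turning it takes about 0.05 N m.
- knob_axis (a point): On the speed knob's axis at the top of its wing; z out of the panel, x along the wing to the nose. A black skirt, 54 mm in diameter and up to 9 mm above the panel, carries an upright wing 9 to 26 mm above the panel: from 22 mm behind the axis (blunt tail, 11 mm thick) to 26 mm ahead of it (narrower nose, 8 mm thick, white line on top).
- knob_nose (a point): End of the nose of the speed knob's wing, 26 mm from the axis, 18 mm above the panel; x points outwards along the wing, z out of the panel.
- marker_tip (a point): Inner point of the set marker: a small dark steel tab 6 mm wide and 6.5 mm high on a flat grey ring round the skirt of the speed knob, 28.5 mm from the knob's axis; x points outwards from the axis through the tab, z out of the panel. The ring is stiff and holds its place, a different one each time.
- heat (a joint): Angle of the heat thumbwheel, rad: 0 is off, a hard stop; it grows, up to 4.5, as the top of the wheel rolls up the slope, away from the robot. To switch off, roll the top towards the robot. It stays where it is left; turning it takes about 1 N along its rim.
- wheel_top (a point): Highest point of the heat thumbwheel (a fixed point); x up the slope, away from the robot, z out of the panel. The black ribbed edge wheel has a radius of 22 mm, is 10 mm wide, its axle lies along y 14 mm under the panel's surface, so 8 mm of it stands out of the slot. A white line on its rim is at the top, between two black notches beside the slot, when it is off.
- jar_a: White cream jar, 48 mm diameter, 42 mm high, on the bench left of the stirrer. Origin: centre of its underside.
- jar_b: White cream jar, same size, right of the stirrer. Origin: centre of its underside.
- jar_c: White cream jar, same size, right of the stirrer, further back. Origin: centre of its underside.
- spray: Clear spray bottle, 34 mm diameter, 112 mm high, left of the stirrer near its plate. Origin: centre of its underside.
- camera: Compact camera 56 x 96 x 21 mm lying on its front on the bench. Origin: centre of its underside.
- rod_beaker: Larger glass beaker, 72 mm diameter, 95 mm high, with a glass rod and a spatula standing in it up to 165 mm. Origin: centre of its underside.
- spatula: Flat spatula 190 mm long lying on the bench. Origin: under its middle.
- panel_mid (a point): Middle of the control panel, on its surface: 125 mm deep, 190 mm wide, tilted 0.22 rad towards the robot, 44 mm above the bench at its front edge and 72 mm at its rear edge. x up the slope (away from the robot), y left, z out of the panel. The speed knob's axis is at y = +42 mm, the heat wheel at y = -55 mm, both at x = 0.
There are look-alikes about, which are no part of the job. Leave any green or orange look-alike of the beaker alone.

How it is judged (in metres and radians):
At the end, for the whole second after the job is handed in: The beaker stands upright and still on the plate with its axis within 10 mm of the plate's middle, the heat wheel is within 0.12 rad of its off stop, and the nose of the speed knob points within 0.12 rad (7 degrees) of the set marker (horizontal distance between beaker and plate_centre below 0.01 m and angle between beaker's own z axis and vertical below 0.05 rad and linear speed of beaker below 0.01 m/s and value of joint heat below 0.12 rad and angle between the x axis of knob_nose and the x axis of marker_tip, either way round below 0.12 rad and distance between knob_nose and marker_tip below 0.025 m); the robot touches nothing.
It fails at once if the beaker is lifted off the plate by more than 15 mm (z of beaker in the frame of stirrer above 0.107 m).
It fails at once if the beaker is knocked off or tipped by more than 0.35 rad (angle between beaker's own z axis and vertical above 0.35 rad or z of beaker in the frame of stirrer below 0.08 m).
It fails at once if the set marker is shifted by more than 3 mm (distance of marker_tip from where it was at the start of the episode above 0.003 m).
It fails at once if another thing on the bench is shifted by more than 25 mm (distance of any of jar_a, jar_b, jar_c, spray, camera, rod_beaker, spatula from where it was at the start of the episode above 0.025 m).
It also fails if it takes over 67 s, if anything falls off the work surface, if the arm or the gripper's body presses on something with over 40 N, if the wrist force passes 120 N, or if a joint passes its speed limit or range.

## Robot

A 6-joint arm with a two-finger parallel gripper is mounted at the origin on the work surface. World frame = base frame: x ahead of the robot, y to its left, z up, the work surface at z = 0. Lengths are in m, angles in degrees, forces in N, time in s.
With the tool pointing down it reaches from about 0.4 to 0.825 m from the base axis. Payload 7 kg.
Tool frame: the origin (TCP) lies at the centre of the arm's flange, where the gripper is bolted on; the fingertips stand 178 mm ahead of it and the grasp point (between the pads) lies 159 mm ahead of it; x points along the fingers, y is the direction in which the jaws open and shut, and the axes are right-handed (so a half turn about x gives the same grasp; the last joint's range is limited). The gripper opens to 88 mm and grips with 3 to 60 N. Pads are 19 mm wide; open, the fingers measure 130 mm over their backs; the gripper's body (78 mm by 193 mm) begins 47 mm behind the grasp point.
Start: joints at [-58.493, 20.546, 0.682, 0, -70.136, -16.507], TCP at [0.175, -0.652, 0.405] pointing down, gripper open.
Joint ranges: [-176.03, 176.03], [-82.01, 121.73], [-58.28, 71.71], [-173.87, 95.51], [-174.79, -0.11], [-173.66, 173.66]. Speed limits (degrees/s): [136.94, 136.94, 172.46, 180, 180, 180].

## Interface

Orientations are given as [roll, pitch, yaw] about the fixed x, y, z axes, in that order (R = Rz(yaw) Ry(pitch) Rx(roll)).
In Python, from plant import ctrl gives the robot as it stands. The module is installed in compiled form; this text tells all that it offers.
- The arm moves only by the shell command python3 -m inch 'ROWS'. ROWS is JSON, one flat list of numbers, 7 for each row, row after row: the shift along the tool's x, y, z in m, then the turn, a rotation vector about the tool's x, y, z in degrees, then the finger opening in m, from 0 to 0.0876. In form: [dx, dy, dz, rx, ry, rz, hand, dx, dy, dz, rx, ry, rz, hand, ...]. A call has 1 to 20 rows; each row shifts and turns the pose as measured when the row begins, along the tool's axes as they then stand; what a row does not reach is not made up. A row lasts 1/8 s, in which the tool goes at most 62.5 mm and 10.7 degrees, less where a joint would pass 70% of its speed; a pose out of reach is approached as far as the arm can. A call with a gripper value outside its range is refused whole. The fingers move at their own pace and stop on an object; the grip force is fixed at half the most. Time passes only in rows, so rows that do not move let the fingers close. It gives the time, the measured TCP pose, the force and the opening at its end, in the units of the state.
- ctrl.get_obs(): the state, without advancing time (a new reading comes with each control period).
- ctrl.snapshot(name): name is "scene" or "side" or "wrist"; returns a dict with "color" (384x512x3 uint8, red, green, blue), "depth" (384x512 float32, m along the optical axis (not along the pixel's ray), 0 where there is no reading), "K" (3x3 intrinsics, pixels), "k1" (the pictures are not rectified: a ray, as slopes to the right and down, at radius r is drawn at 1 + k1 r^2 times it, then the intrinsics apply), "position" and "attitude" of the camera in the world; the wrist camera has in their place "hand_eye" (4x4, takes a point from camera to tool coordinates, whose origin is the TCP and whose axes are the tool frame's). Camera axes: x right, y up, looking along -z (the intrinsics and any distortion apply to the point x, -y, -z); pixel columns grow to the right and rows downward; lengths in m; the calibration is good to about 2 mm. A picture is of the moment at which its call begins: read the wrist's pose just before it.
- ctrl.close_job(): hands the job in, once; it reports no verdict.
The state is a dict: "clock": time; "joint_pos": joint angles; "qvel": joint speeds; "tau": joint torques, N m; "tool_pos": TCP position; "orientation": TCP orientation; "force": force on the tool from outside, world axes, zero at the start; "moment": the same for the moment, N m; "opening": finger opening in m.
Only numpy, scipy, OpenCV 4.12 (cv2) and the standard library are available. Lean on these libraries where they do the work, as an engineer would, in place of code of your own. Each camera call takes 0.05 s, during which the arm holds its last target.

## Working session

There is one attempt and no reset: what is moved stays moved. The work goes in short steps, Python scripts to look and compute and a shell command to move; the robot and the scene stay as the last step left them, time stands still between calls to the robot, and variables do not carry over. Pictures are saved under pics/ and viewed, and the job is handed in when it is done.

```bash
mkdir -p pics; ls
cat > h.py <<'E'
import numpy as np,cv2
from scipy.spatial.transform import Rotation as R
from plant import ctrl
def save(s,n): cv2.imwrite('pics/'+n,s['color'][:,:,::-1])
E
python3 - <<'E'
from h import *
import pickle
print(ctrl.get_obs())
o=ctrl.get_obs()
d={}
for n in ['scene','side','wrist']:
    s=ctrl.snapshot(n); save(s,n+'0.png'); d[n]=s
    print(n,s['K'].tolist(),s['k1'],s.get('position'),s.get('attitude'),s.get('hand_eye'))
pickle.dump((o,d),open('s0.pkl','wb'))
E
```

```text
pics
{'clock': 0.0, 'joint_pos': array([-5.84933588e+01,  2.05937724e+01,  6.33580316e-01, -2.10409109e-02,
       -7.01357303e+01, -1.65076854e+01]), 'qvel': array([-0.01126687, -0.03896426, -0.05165202,  0.04049023, -0.03343274,
        0.01264343]), 'tau': array([ 1.08209399e-03, -5.82713950e+01,  2.93052542e+01,  6.99670315e+00,
        6.77254808e-03, -2.28512208e-04]), 'tool_pos': array([ 0.17465438, -0.65181667,  0.40369168]), 'orientation': array([ 94.8580007 ,  89.90205884, 109.84979038]), 'force': array([ 0.35548496, -0.49493855, -0.06775261]), 'moment': array([0.01101353, 0.03223002, 0.04622265]), 'opening': 0.087432064540431}
scene [[400.5355371193582, 0.0, 255.64235091722435], [0.0, 400.5355371193582, 189.46702636086954], [0.0, 0.0, 1.0]] -0.09550003217383049 [ 1.14850322 -0.80252025  0.85189947] [52.73801303 -1.29833851 37.43342547] None
side [[406.9394682562697, 0.0, 258.77646434028696], [0.0, 406.9394682562697, 188.77123165625736], [0.0, 0.0, 1.0]] -0.11138231783658323 [0.0587689  0.67035202 1.02703835] [  40.98082531   -0.96385292 -143.20230327] None
wrist [[265.4763010611869, 0.0, 256.25271068551524], [0.0, 265.4763010611869, 189.84197300549246], [0.0, 0.0, 1.0]] -0.03788474107407925 None None [[-7.80144815e-04  2.94136631e-01 -9.55763064e-01  1.94955470e-02]
 [ 9.99999680e-01  3.96606465e-04 -6.94197235e-04 -7.80517393e-04]
 [ 1.74872975e-04 -9.55763300e-01 -2.94136846e-01 -7.95673631e-02]
 [ 0.00000000e+00  0.00000000e+00  0.00000000e+00  1.00000000e+00]]
```

View pics/scene0.png

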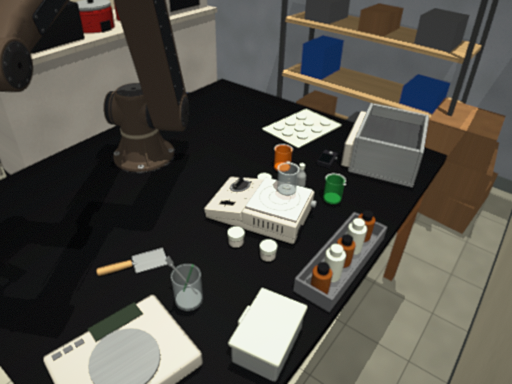

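View pics/side0.png

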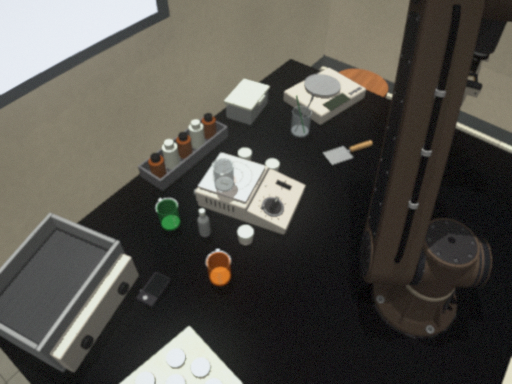

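View pics/wrist0.png

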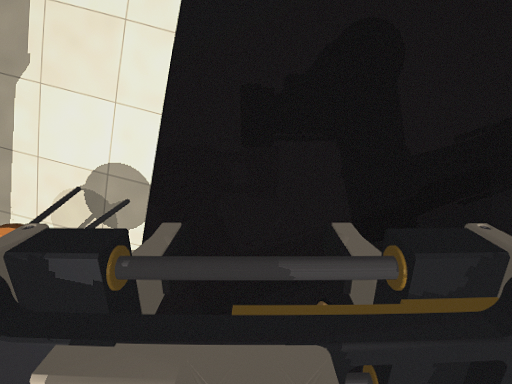

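```bash
cat >> h.py <<'E'
def cam(s,o=None):
    if s.get('hand_eye') is not None:
        T=np.eye(4);T[:3,:3]=R.from_euler('xyz',o['orientation'],degrees=True).as_matrix();T[:3,3]=o['tool_pos']
        return T@np.array(s['hand_eye'])
    T=np.eye(4);T[:3,:3]=R.from_euler('xyz',s['attitude'],degrees=True).as_matrix();T[:3,3]=s['position'];return T
def slopes(s,uv):
    uv=np.atleast_2d(np.asarray(uv,float))
    return cv2.undistortPoints(uv.reshape(-1,1,2),s['K'],np.array([s['k1'],0,0,0,0])).reshape(-1,2)
def rays(s,uv,o=None):
    T=cam(s,o);p=slopes(s,uv);d=np.c_[p[:,0],-p[:,1],-np.ones(len(p))]
    return T[:3,3],d@T[:3,:3].T
def pts(s,uv,o=None):  # by depth
    uv=np.atleast_2d(uv);c,d=rays(s,uv,o)
    z=s['depth'][np.round(uv[:,1]).astype(int),np.round(uv[:,0]).astype(int)]
    return c+d*z[:,None]
def onplane(s,uv,P,n,o=None):
    c,d=rays(s,uv,o);return c+d*(((P-c)@n)/(d@n))[:,None]
def proj(s,P,o=None):
    T=cam(s,o);q=(np.atleast_2d(P)-T[:3,3])@T[:3,:3]
    a=np.c_[q[:,0],-q[:,1]]/-q[:,2:];a=a*(1+s['k1']*(a**2).sum(1))[:,None]
    K=np.array(s['K']);return a*[K[0,0],K[1,1]]+[K[0,2],K[1,2]]
def crop(s,n,u0,v0,u1,v1,k):
    cv2.imwrite('pics/'+n,cv2.resize(s['color'][v0:v1,u0:u1,::-1],None,fx=k,fy=k,interpolation=cv2.INTER_CUBIC))
E
python3 - <<'E'
from h import *
import pickle
o,d=pickle.load(open('s0.pkl','rb'))
crop(d['scene'],'sc_c.png',195,140,355,260,5)
crop(d['side'],'si_c.png',150,140,310,260,5)
for n in ['scene','side']:
    s=d[n];v,u=np.mgrid[120:270,140:360];uv=np.c_[u.ravel(),v.ravel()]
    P=pts(s,uv);c=s['color'][uv[:,1],uv[:,0]].astype(int)
    m=(abs(P[:,2]-.092)<.005)&(c.min(1)>150)
    x=P[m]; print(n,m.sum(),x.mean(0),x.min(0),x.max(0)); 
    r=cv2.minAreaRect((x[:,:2]*1000).astype(np.float32));print(r)
    print(cv2.boxPoints(r))
E
```

```text
scene 1661 [ 0.66528562 -0.00247428  0.0915914 ] [ 0.5400293  -0.11178171  0.08713399] [0.90966112 0.11124138 0.09696378]
((726.4894409179688, 6.227386474609375), (200.3314208984375, 384.6853332519531), 83.83370208740234)
[[ 524.50037   -72.698395]
 [ 906.95996  -114.019196]
 [ 928.4785     85.15317 ]
 [ 546.0189    126.47397 ]]
side 1282 [0.6373809  0.01083363 0.09312531] [ 0.53623781 -0.10990403  0.08708944] [0.90604094 0.11399668 0.09698614]
((722.5003051757812, 8.460052490234375), (201.33670043945312, 384.56011962890625), 83.76116943359375)
[[ 520.41907   -70.71643 ]
 [ 902.70166  -112.50777 ]
 [ 924.58154    87.636536]
 [ 542.29895   129.42787 ]]
```

View pics/sc_c.png

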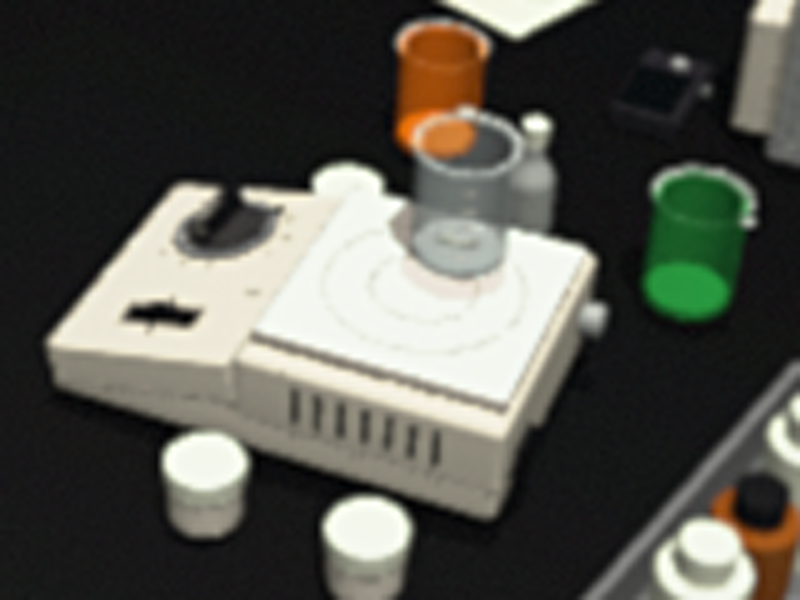

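View pics/si_c.png

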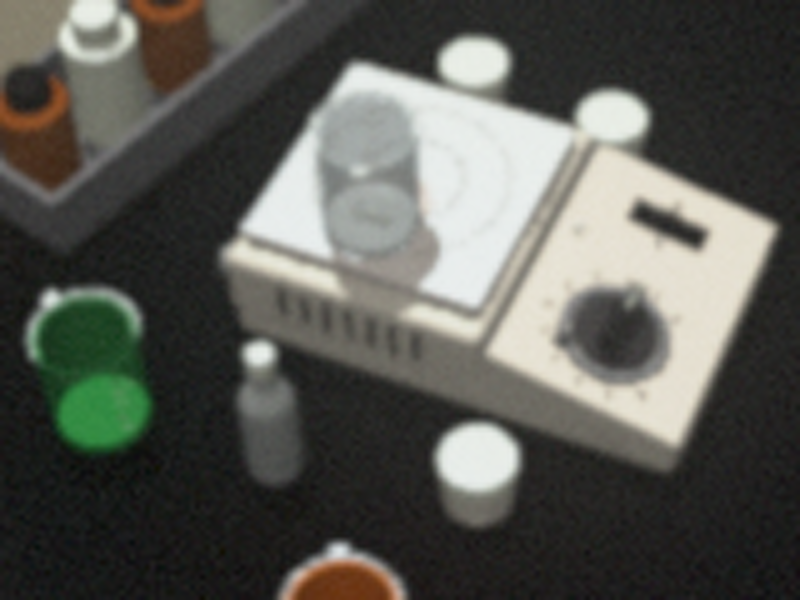

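Run:
```python
from h import *
import pickle
o,d=pickle.load(open('s0.pkl','rb'))
P0=np.array([0,0,.092]);n=np.array([0,0,1.])
for nm,off,c in [('scene',(195,140),[(360,193),(597,258),(505,408),(253,337)]),('side',(150,140),[(478,310),(238,233),(355,62),(580,132)])]:
    uv=np.array(c)/5.-.4+np.array(off)
    X=onplane(d[nm],uv,P0,n);print(nm,X.round(4).tolist(),X.mean(0))
    for i in range(4):
        e=X[(i+1)%4]-X[i];print(np.linalg.norm(e),np.degrees(np.arctan2(e[1],e[0])))
for nm,off,c,z in [('scene',(195,140),(458,252),.095),('side',(150,140),(372,217),.095),('scene',(195,140),(468,142),.174),('side',(150,140),(366,130),.174)]:
    print(nm,onplane(d[nm],np.array(c)/5.-.4+np.array(off),np.array([0,0,z]),n))
```

```text
scene [[0.5457, 0.072, 0.092], [0.7025, 0.1099, 0.092], [0.7342, -0.0454, 0.092], [0.583, -0.0863, 0.092]] [0.64136119 0.01256609 0.092     ]
0.16134655732481137 13.586492687181753
0.15851518021819977 -78.48522250452056
0.1566416293303296 -164.85602783526173
0.16267193401823854 103.24569091462075
side [[0.5345, 0.0753, 0.092], [0.6882, 0.1171, 0.092], [0.729, -0.0414, 0.092], [0.5733, -0.0803, 0.092]] [0.63125647 0.01767108 0.092     ]
0.15930091836174515 15.223033127829396
0.16366128146746564 -75.55805848834217
0.1604663947302666 -165.97701814315982
0.16032061691761978 104.02165984135861
scene [[0.6330462  0.05632637 0.095     ]]
side [[0.62985095 0.05892548 0.095     ]]
scene [[0.63015375 0.06175648 0.174     ]]
side [[0.62808    0.06068232 0.174     ]]
```

```bash
cat >> h.py <<'E'
def Rt(o=None):
    o=o or ctrl.get_obs();return R.from_euler('xyz',o['orientation'],degrees=True)
def delta(p,yax,down=(0,0,-1),o=None):
    """target TCP p, jaw axis yax (sign free), tool x=down -> shift in tool axes now, rotvec deg"""
    o=o or ctrl.get_obs();r0=Rt(o);x=np.array(down,float);x/=np.linalg.norm(x)
    y=np.array(yax,float);y-=x*(x@y);y/=np.linalg.norm(y)
    best=None
    for s in (1,-1):
        r1=R.from_matrix(np.c_[x,s*y,np.cross(x,s*y)]);rv=(r0.inv()*r1).as_rotvec(degrees=True)
        if best is None or np.linalg.norm(rv)<np.linalg.norm(best): best=rv
    dp=r0.inv().apply(np.array(p)-o['tool_pos'])
    print('shift mm',(dp*1000).round(1),'turn',best.round(2),'|d|',np.linalg.norm(dp).round(4),np.linalg.norm(best).round(1));return dp,best
def st():
    o=ctrl.get_obs();M=Rt(o).as_matrix()
    print('t',round(o['clock'],2),'pos',o['tool_pos'].round(4),'x',M[:,0].round(3),'y',M[:,1].round(3),'z',M[:,2].round(3),'F',o['force'].round(1),'open',round(o['opening'],4),'q',o['joint_pos'].round(1));return o
E
python3 - <<'E'
from h import *
st();a=np.radians(14)
delta([.54,0,.43],[-np.sin(a),np.cos(a),0])
delta([.54,0,.43],[np.cos(a),np.sin(a),0])
E
```

```text
t 0.15 pos [ 0.1747 -0.6519  0.4039] x [-0.     0.001 -1.   ] y [-0.259  0.966  0.001] z [ 0.966  0.259 -0.   ] F [-0.3  0.4 -0.8] open 0.0876 q [-58.5  20.6   0.6  -0.  -70.1 -16.5]
shift mm [-25.4 535.2 521.5] turn [ 0.99 -0.01 -0.07] |d| 0.7477 1.0
shift mm [-25.4 535.2 521.5] turn [-8.901e+01  5.000e-02 -6.000e-02] |d| 0.7477 89.0
```

```bash
python3 -m inch '[-0.002,0.0425,0.0415,0.1,0,0,0.0876,-0.002,0.0425,0.0415,0.1,0,0,0.0876,-0.002,0.0425,0.0415,0.1,0,0,0.0876,-0.002,0.0425,0.0415,0.1,0,0,0.0876,-0.002,0.0425,0.0415,0.1,0,0,0.0876,-0.002,0.0425,0.0415,0.1,0,0,0.0876,-0.002,0.0425,0.0415,0.1,0,0,0.0876,-0.002,0.0425,0.0415,0.1,0,0,0.0876,-0.002,0.0425,0.0415,0.1,0,0,0.0876,-0.002,0.0425,0.0415,0.1,0,0,0.0876,-0.002,0.0425,0.0415,0.1,0,0,0.0876,-0.002,0.0425,0.0415,0.1,0,0,0.0876,0,0,0,0,0,0,0.0876,0,0,0,0,0,0,0.0876]'
python3 - <<'E'
from h import *
import pickle
o=st();s=ctrl.snapshot('wrist');save(s,'w1.png');pickle.dump((o,s),open('w1.pkl','wb'))
E
```

```text
clock: 1.9
tool_pos: [0.5392, -0.0146, 0.4268]
orientation: [97.9, 89.7, 111.6]
force: [0.8, -0.6, -0.5]
opening: 0.0877
t 1.9 pos [ 0.5392 -0.0146  0.4268] x [-0.002  0.005 -1.   ] y [-0.237  0.972  0.005] z [ 0.972  0.237 -0.001] F [ 0.8 -0.6 -0.5] open 0.0877 q [ 19.2   7.  -14.3  -0.3 -68.7 -95.4]
```

View pics/w1.png

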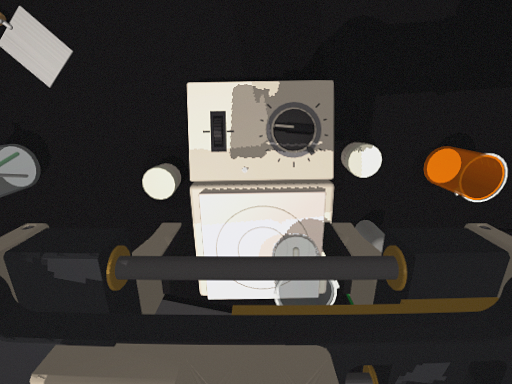

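Run:
```python
from h import *
import pickle
o,s=pickle.load(open('w1.pkl','rb'))
crop(s,'w1c.png',180,75,340,195,5)
```

```text
(no output)
```

View pics/w1c.png

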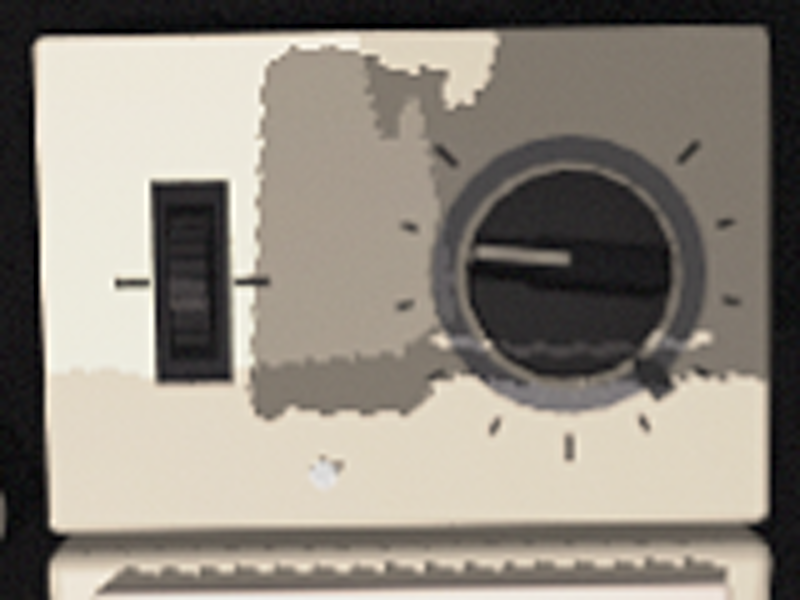

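```bash
python3 - <<'E'
from h import *
import pickle
o,s=pickle.load(open('w1.pkl','rb'))
n=np.array([0,0,1.])
def f(c,z): return onplane(s,np.array(c)/5.-.4+np.array([180,75]),np.array([0,0,z]),n,o)
F=f([(35,38),(768,28)],.044);B=f([(50,530),(770,525)],.072)
print(F,B,np.linalg.norm(F[1]-F[0]),np.linalg.norm(B[1]-B[0]))
for X in (F,B):
    e=X[1]-X[0];print(np.degrees(np.arctan2(-e[0],e[1])))
print('depth',(F.mean(0)-B.mean(0)))
K=f([(570,272)],.061);W=f([(193,283)],.058);print('knob',K,'wheel',W,np.linalg.norm(K-W))
# depth check
print(pts(s,[(240,100),(240,175),(325,100),(325,180),(230,200),(300,127)],o))
# plate corners direct px
C=onplane(s,[(201,194),(323,191)],np.array([0,0,.092]),n,o);print('plate front',C,np.linalg.norm(C[1]-C[0]))
E
python3 - <<'E'
from h import *
import pickle
o,s=pickle.load(open('w1.pkl','rb'))
crop(s,'w1p.png',185,180,345,310,5)
E
```

```text
[[ 0.45063902 -0.12657802  0.044     ]
 [ 0.40364012  0.05551572  0.044     ]] [[ 0.56976289 -0.09563039  0.072     ]
 [ 0.52407275  0.08747922  0.072     ]] 0.18806122656440807 0.18872392618479594
14.472350751721493
14.010541696883747
depth [-0.11977825 -0.03145557 -0.028     ]
knob [[0.47451553 0.02018002 0.061     ]] wheel [[ 0.50031133 -0.07326064  0.058     ]] 0.09698237291656998
[[ 0.45609269 -0.05480895  0.05032552]
 [ 0.54747325 -0.03314392  0.06988017]
 [ 0.43014332  0.05075189  0.05179015]
 [ 0.52823459  0.07823776  0.06704905]
 [ 0.57655026 -0.0383482   0.09147658]
 [ 0.46960783  0.02336479  0.08399072]]
plate front [[ 0.57711781 -0.07521796  0.092     ]
 [ 0.53752419  0.0719704   0.092     ]] 0.1524206960170313
```

View pics/w1p.png

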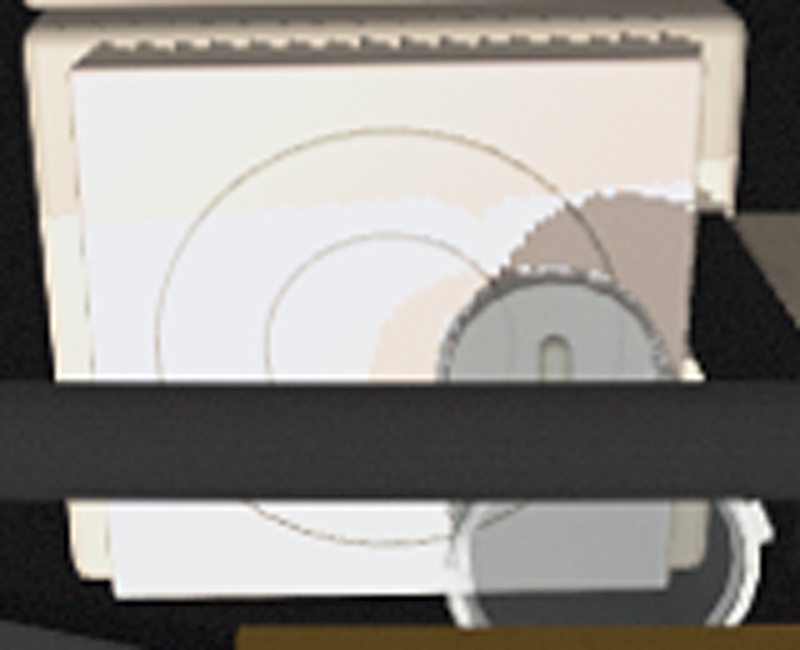

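Run:
```python
from h import *
import pickle
from scipy.optimize import least_squares
o,s=pickle.load(open('w1.pkl','rb'))
n=np.array([0,0,1.])
def f(c,z): return onplane(s,np.array(c)/5.-.4+np.array([185,180]),np.array([0,0,z]),n,o)
X=f([(78,68),(698,62),(667,587),(117,600)],.092);print(X,X.mean(0))
for i in range(4):
    e=X[(i+1)%4]-X[i];print(np.linalg.norm(e),np.degrees(np.arctan2(e[1],e[0])))
def fit(P,r):
    q=least_squares(lambda c:np.hypot(*(P[:,:2]-c).T)-r,P[:,:2].mean(0));print(q.x,q.fun*1000)
fit(f([(390,128),(390,545),(157,330),(270,158),(500,155),(600,250),(245,500),(300,533),(470,533)],.092),.062)
fit(f([(390,233),(266,340),(300,270),(480,270)],.092),.033)
fit(f([(440,378),(672,370),(555,270),(470,305),(640,300)],.092),.031)
fit(f([(448,600),(762,535),(745,590),(752,510)],.174),.033)
a=np.radians(14.2);ux=np.array([np.cos(a),np.sin(a)]);
K=np.array([.4745,.0202]);W=np.array([.5003,-.0733])
uy=np.array([-ux[1],ux[0]])
m=(K-42e-3*uy+W+55e-3*uy)/2;print('mid from knob/wheel',K-.042*uy,W+.055*uy)
```

```text
[[ 0.57631826 -0.07637599  0.092     ]
 [ 0.5384196   0.07384287  0.092     ]
 [ 0.69102825  0.1146794   0.092     ]
 [ 0.7318724  -0.03774169  0.092     ]] [0.63440963 0.01860115 0.092     ]
0.1549258364222995 104.15964602338758
0.1579779148076325 14.98078875930726
0.15779871359499423 -74.99893231770562
0.16028006590036703 -166.05192685227743
[0.63475294 0.01819023] [ 1.06556768  0.4123591  -0.05015405  0.9271214   0.31927697  0.20907934
 -0.26472969  1.21439592  0.99523574]
[0.63404974 0.01819727] [ 0.338816   -0.03033248 -0.22274771 -0.26288874]
[0.63152305 0.06372936] [ 0.10877132  0.57784989 -0.08952316  0.39300648 -0.25493625]
[0.62715092 0.05989898] [ 0.65254147  1.0342219  -0.33462477 -0.08955506]
mid from knob/wheel [ 0.48480291 -0.0205167 ] [ 0.48680809 -0.01998051]
```

Run:
```python
from h import *
a=np.radians(14.3)
delta([.631,.0635,.30],[-np.sin(a),np.cos(a),0])
```

```text
shift mm [127.   53.9 107.9] turn [-0.64 -0.02 -0.29] |d| 0.1751 0.7
```

```bash
python3 -m inch '[0,0.0135,0.027,-0.16,0,-0.07,0.0876,0,0.0135,0.027,-0.16,0,-0.07,0.0876,0,0.0135,0.027,-0.16,0,-0.07,0.0876,0,0.0135,0.027,-0.16,0,-0.07,0.0876,0,0,0,0,0,0,0.0876,0,0,0,0,0,0,0.0876]'
python3 - <<'E'
from h import *
import pickle
a=np.radians(14.3);o=st()
delta([.631,.0635,.30],[-np.sin(a),np.cos(a),0])
s=ctrl.snapshot('wrist');save(s,'w2.png');pickle.dump((o,s),open('w2.pkl','wb'))
s=ctrl.snapshot('side');crop(s,'si2.png',130,100,330,250,4)
E
```

```text
clock: 2.7
tool_pos: [0.6306, 0.0568, 0.428]
orientation: [102.9, 90.0, 116.7]
force: [-0.7, 0.0, -0.4]
opening: 0.0871
t 2.7 pos [0.6306 0.0568 0.428 ] x [-0.  0. -1.] y [-0.238  0.971  0.   ] z [ 0.971  0.238 -0.   ] F [-0.7  0.  -0.4] open 0.0871 q [ 22.8  15.9  -2.9  -0.  -71.2 -99. ]
shift mm [128.    6.4   2. ] turn [-0.56 -0.   -0.01] |d| 0.1282 0.6
```

View pics/w2.png

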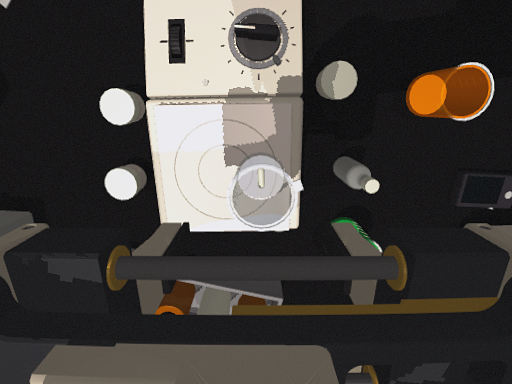

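View pics/si2.png

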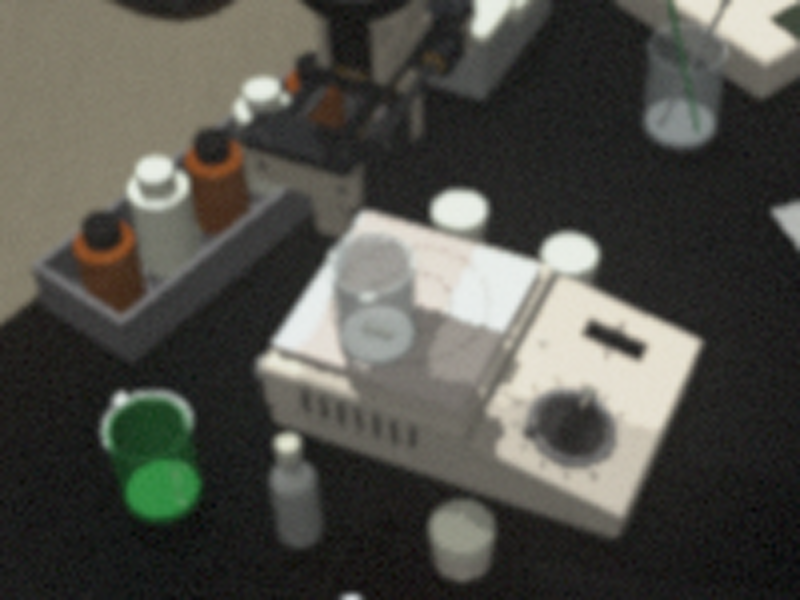

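Run:
```python
from h import *
import pickle
o,s=pickle.load(open('w2.pkl','rb'))
crop(s,'w2c.png',140,90,300,235,5)
n=np.array([0,0,1.])
for c,z in [((262,196),.174),((261,177),.092),((225,170),.092)]: print(onplane(s,c,np.array([0,0,z]),n,o))
```

```text
[[0.6281176  0.06107832 0.174     ]]
[[0.6306213 0.0622666 0.092    ]]
[[0.63248326 0.01745664 0.092     ]]
```

View pics/w2c.png

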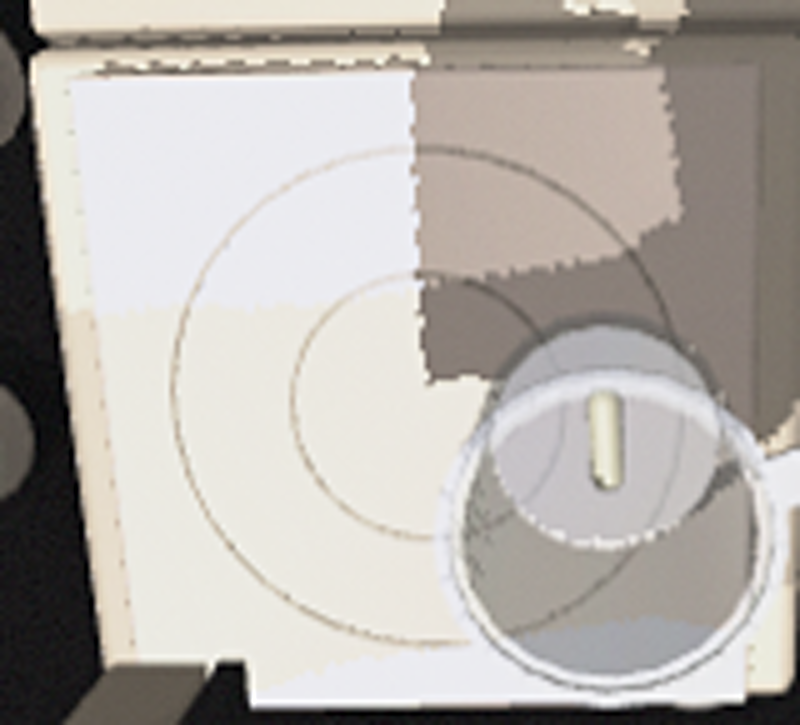

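```bash
python3 -m inch '[0,0,0,-10,0,0,0.0876,0,0,0,-10,0,0,0.0876,0,0,0,-10,0,0,0.0876,0,0,0,-10,0,0,0.0876,0,0,0,-10,0,0,0.0876,0,0,0,-10,0,0,0.0876,0,0,0,-10,0,0,0.0876,0,0,0,-10,0,0,0.0876,0,0,0,-10,0,0,0.0876,0,0,0,0,0,0,0.0876]'
python3 - <<'E'
from h import *
a=np.radians(14.3);o=st()
delta([.630,.062,.30],[np.cos(a),np.sin(a),0])
E
```

```text
clock: 4.05
tool_pos: [0.6243, 0.0492, 0.433]
orientation: [-78.4, 89.7, 27.8]
force: [-0.7, 0.3, -0.7]
opening: 0.0876
t 4.05 pos [0.6243 0.0492 0.433 ] x [ 0.005  0.003 -1.   ] y [-0.96  -0.279 -0.006] z [-0.279  0.96   0.001] F [-0.7  0.3 -0.7] open 0.0876 q [ 22.3  15.   -3.5  -0.  -71.2  -6.1]
shift mm [133.1  -8.3  10.6] turn [1.92 0.07 0.33] |d| 0.1338 1.9
```

```bash
python3 -m inch '[0,-0.008,0.0105,1.9,0,0.3,0.0876,0,0,0,0,0,0,0.0876]'
python3 - <<'E'
from h import *
import pickle
a=np.radians(14.3);o=st()
delta([.630,.062,.30],[np.cos(a),np.sin(a),0])
s=ctrl.snapshot('wrist');save(s,'w3.png');pickle.dump((o,s),open('w3.pkl','wb'))
E
```

```text
clock: 4.3
tool_pos: [0.6283, 0.0606, 0.4338]
orientation: [-37.9, 89.9, 65.8]
force: [-0.6, -0.2, 0.3]
opening: 0.0877
t 4.3 pos [0.6283 0.0606 0.4338] x [ 0.001  0.002 -1.   ] y [-0.971 -0.238 -0.001] z [-0.238  0.971  0.001] F [-0.6 -0.2  0.3] open 0.0877 q [ 23.2  15.5  -2.7  -0.1 -71.8  -9.4]
shift mm [133.8  -1.8   0.7] turn [-0.54  0.09  0.07] |d| 0.1338 0.6
```

View pics/w3.png

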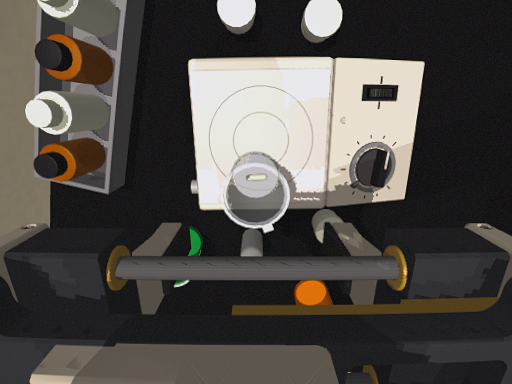

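```bash
python3 -m inch '[0.03,-0.0006,0.0002,-0.3,0,0,0.0876,0.03,-0.0006,0.0002,-0.3,0,0,0.0876,0.03,-0.0006,0.0003,0,0,0,0.0876,0.03,0,0,0,0,0,0.0876,0.01,0,0,0,0,0,0.0876,0,0,0,0,0,0,0.0876]'
python3 - <<'E'
from h import *
import pickle
a=np.radians(14.3);o=st()
delta([.630,.062,.30],[np.cos(a),np.sin(a),0])
E
```

```text
clock: 5.1
tool_pos: [0.6292, 0.0589, 0.303]
orientation: [-77.8, 89.7, 26.2]
force: [1.1, -0.0, 0.2]
opening: 0.0877
t 5.1 pos [0.6292 0.0589 0.303 ] x [ 0.005  0.002 -1.   ] y [-0.97  -0.241 -0.005] z [-0.241  0.97   0.001] F [ 1.1 -0.   0.2] open 0.0877 q [ 23.   21.  -12.7  -0.  -56.   -9. ]
shift mm [ 3.  -1.6  2.8] turn [-0.35  0.06  0.3 ] |d| 0.0044 0.5
```

```bash
python3 -m inch '[0.002,-0.0016,0.0028,-0.3,0,0.3,0.0876,0,0,0,0,0,0,0.0876]'
python3 -m inch '[0,0,0,0,0,0,0.075,0,0,0,0,0,0,0.066,0,0,0,0,0,0,0.061,0,0,0,0,0,0,0.058,0,0,0,0,0,0,0.055,0,0,0,0,0,0,0.055]'
python3 - <<'E'
from h import *
import pickle
a=np.radians(14.3);o=st()
s=ctrl.snapshot('wrist');save(s,'w4.png');pickle.dump((o,s),open('w4.pkl','wb'))
s=ctrl.snapshot('scene');crop(s,'sc4.png',195,100,355,220,5)
E
```

```text
clock: 5.35
tool_pos: [0.6308, 0.0622, 0.3033]
orientation: [-69.2, 89.8, 35.0]
force: [-0.1, -0.3, 0.3]
opening: 0.0875
clock: 6.1
tool_pos: [0.6309, 0.0624, 0.3048]
orientation: [-75.2, 89.7, 29.1]
force: [0.5, 0.1, 0.8]
opening: 0.0607
t 6.1 pos [0.6309 0.0624 0.3048] x [ 0.005  0.003 -1.   ] y [-0.969 -0.247 -0.005] z [-0.247  0.969  0.001] F [0.5 0.1 0.8] open 0.0607 q [ 23.2  21.1 -12.3  -0.  -56.3  -9. ]
```

View pics/w4.png

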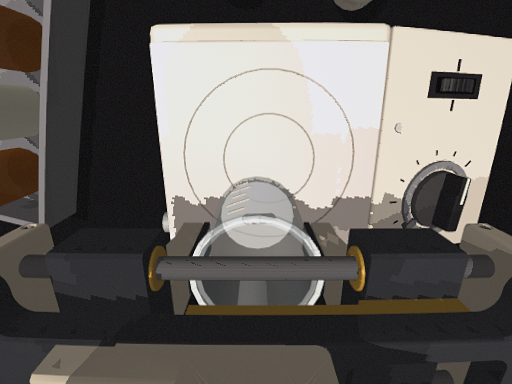

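View pics/sc4.png

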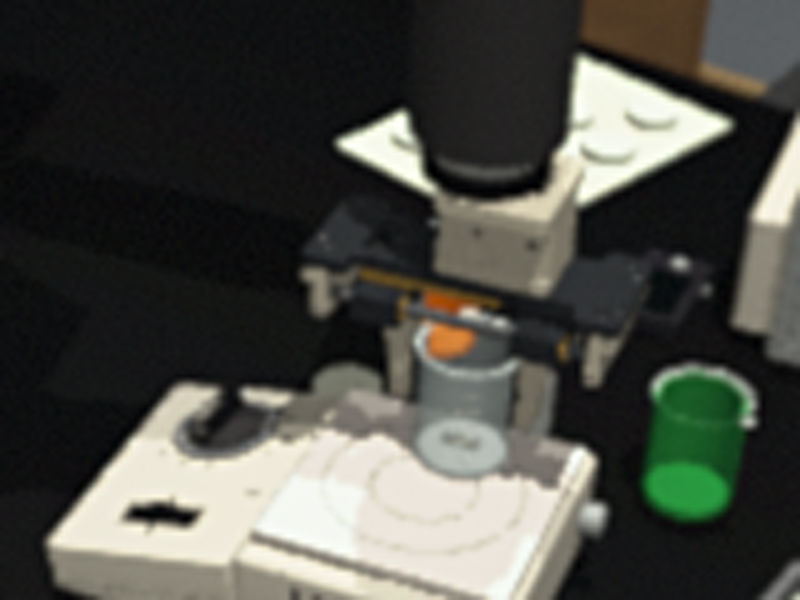

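Run:
```python
from h import *
import pickle
o,s=pickle.load(open('w4.pkl','rb'))
n=np.array([0,0,1.])
crop(s,'w4c.png',180,60,360,250,3)
b=onplane(s,[(257,213)],np.array([0,0,.0935]),n,o)[0];c=onplane(s,[(269,156)],np.array([0,0,.092]),n,o)[0];print(b,c)
delta(o['tool_pos']+c-b,[.969,.247,0],o=o)
```

```text
[0.63234926 0.06034026 0.0935    ] [0.63479664 0.01515343 0.092     ]
shift mm [  1.4   8.8 -44.4] turn [-0.03  0.08  0.3 ] |d| 0.0453 0.3
```

View pics/w4c.png

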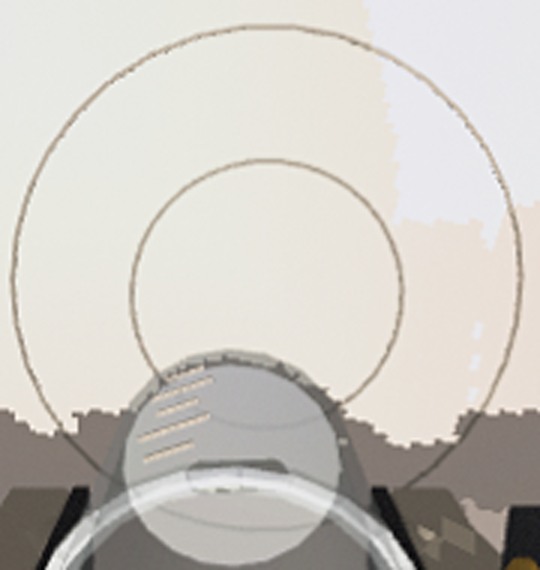

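```bash
python3 -m inch '[0.0006,0.001,-0.006,0,0,0.05,0.055,0.0006,0.001,-0.006,0,0,0.05,0.055,0.0006,0.001,-0.006,0,0,0.05,0.055,0.0006,0.001,-0.006,0,0,0.05,0.055,0.0004,0.001,-0.006,0,0,0.05,0.055,0.0004,0.001,-0.006,0,0,0.05,0.055,0,0,0,0,0,0,0.055]'
python3 - <<'E'
from h import *
import pickle
o=st()
s=ctrl.snapshot('wrist');crop(s,'w5.png',150,30,390,250,3);pickle.dump((o,s),open('w5.pkl','wb'))
E
```

```text
clock: 7.08
tool_pos: [0.6362, 0.0245, 0.3049]
orientation: [-74.7, 89.5, 29.6]
force: [-0.0, 1.2, 2.1]
opening: 0.0608
t 7.08 pos [0.6362 0.0245 0.3049] x [ 0.008  0.004 -1.   ] y [-0.969 -0.247 -0.009] z [-0.247  0.969  0.002] F [-0.   1.2  2.1] open 0.0608 q [ 19.7  21.3 -12.   -0.1 -56.2  -5.3]
```

View pics/w5.png

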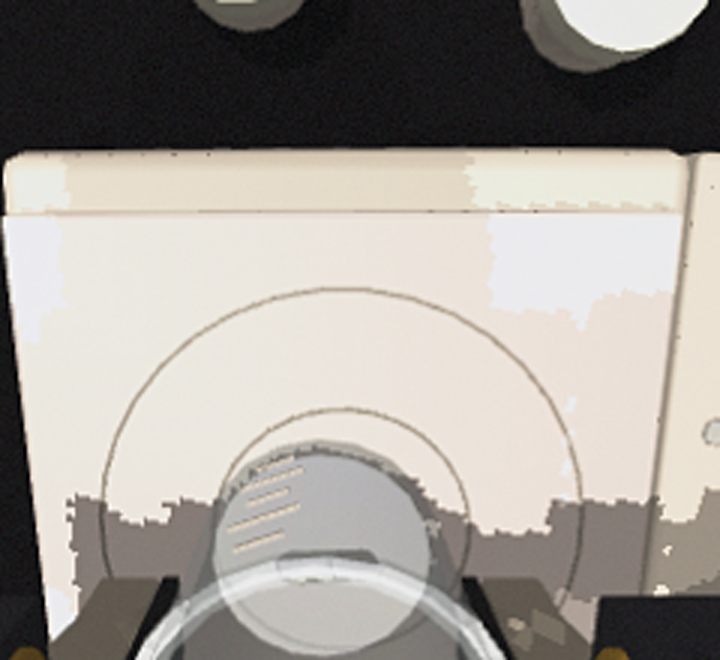

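```bash
cat >> h.py <<'E'
from scipy.optimize import least_squares
def fitc(P,r):
    q=least_squares(lambda c:np.hypot(*(P[:,:2]-c).T)-r,P[:,:2].mean(0));print(q.x.round(4),(q.fun*1000).round(1));return q.x
E
python3 - <<'E'
from h import *
import pickle
o,s=pickle.load(open('w5.pkl','rb'))
n=np.array([0,0,1.])
def f(c,z): return onplane(s,np.array(c)/3.-.33+np.array([150,30]),np.array([0,0,z]),n,o)
c1=fitc(f([(340,288),(220,330),(130,430),(103,510),(450,325),(545,410),(580,500),(570,600),(112,595)],.092),.062)
c2=fitc(f([(343,408),(290,420),(250,445),(400,422),(455,470),(470,530)],.092),.033)
b=fitc(f([(212,550),(433,550),(320,443),(250,475),(395,472),(325,657),(250,630),(400,625)],.0925),.031)
d=np.r_[(c1+c2)/2-b,0];print(d,Rt(o).inv().apply(d))
E
```

```text
[0.6338 0.0198] [ 2.3  0.  -1.1  0.3 -0.7 -0.9  0.2  1.5  1.2]
[0.6342 0.0176] [ 0.1 -0.2  0.2 -0.2  0.1  0.1]
[0.6376 0.0248] [-2.1 -2.2 -0.6 -2.3 -1.7 -1.2 -1.8 -2.1]
[-0.00363979 -0.00609664  0.        ] [-5.46045789e-05  5.03457745e-03 -5.00670868e-03]
```

```bash
python3 -m inch '[0.0003,0.0025,-0.0035,0,0,0.1,0.055,0.0003,0.0025,-0.0035,0,0,0.1,0.055,0,0,0,0,0,0,0.055]'
python3 - <<'E'
from h import *
import pickle
o=st()
s=ctrl.snapshot('wrist');crop(s,'w6.png',150,30,390,250,3);pickle.dump((o,s),open('w6.pkl','wb'))
E
```

```text
clock: 7.5
tool_pos: [0.6336, 0.0164, 0.3048]
orientation: [-74.6, 89.6, 29.7]
force: [-0.4, 0.5, 2.9]
opening: 0.0606
t 7.5 pos [0.6336 0.0164 0.3048] x [ 0.006  0.004 -1.   ] y [-0.969 -0.248 -0.007] z [-0.248  0.969  0.002] F [-0.4  0.5  2.9] open 0.0606 q [ 19.1  21.  -12.4  -0.1 -56.2  -4.7]
```

View pics/w6.png

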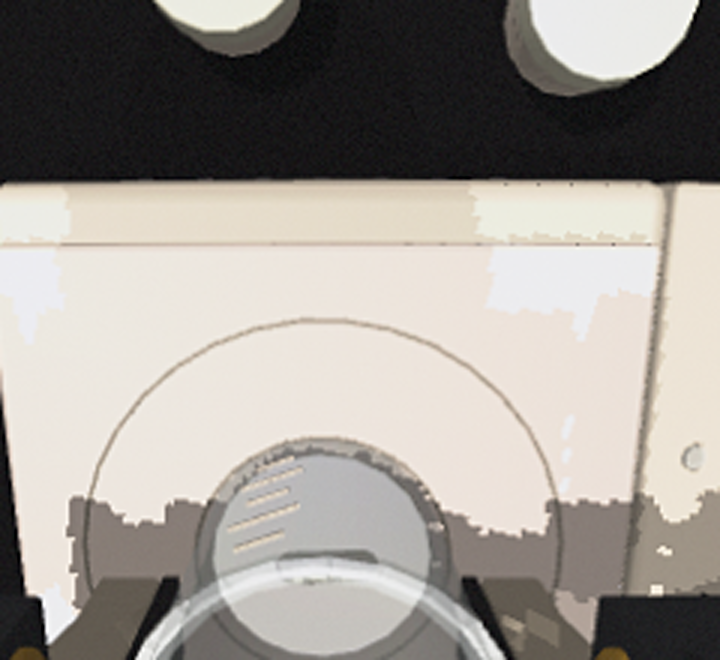

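```bash
python3 -m inch '[0,0,0,0,0,0,0.065,0,0,0,0,0,0,0.07,0,0,0,0,0,0,0.08,0,0,0,0,0,0,0.0876,0,0,0,0,0,0,0.0876]'
python3 -m inch '[-0.02,0,0,0,0,0,0.0876,-0.03,0,0,0,0,0,0.0876,-0.03,0,0,0,0,0,0.0876,-0.03,0,0,0,0,0,0.0876,-0.015,0,0,0,0,0,0.0876,0,0,0,0,0,0,0.0876]'
python3 - <<'E'
from h import *
import pickle
o=st()
s=ctrl.snapshot('wrist');save(s,'w7.png');pickle.dump((o,s),open('w7.pkl','wb'))
crop(s,'w7c.png',170,40,430,235,3)
E
```

```text
clock: 8.18
tool_pos: [0.632, 0.0158, 0.3021]
orientation: [-2.8, 89.9, 101.5]
force: [0.2, -0.2, -0.4]
opening: 0.087
clock: 8.93
tool_pos: [0.6317, 0.0155, 0.4293]
orientation: [49.1, 89.8, 153.4]
force: [-0.7, -1.1, -0.7]
opening: 0.0873
t 8.93 pos [0.6317 0.0155 0.4293] x [-0.003  0.002 -1.   ] y [-0.969 -0.247  0.003] z [-0.247  0.969  0.002] F [-0.7 -1.1 -0.7] open 0.0873 q [ 19.   15.8  -2.8  -0.2 -71.5  -4.7]
```

View pics/w7c.png

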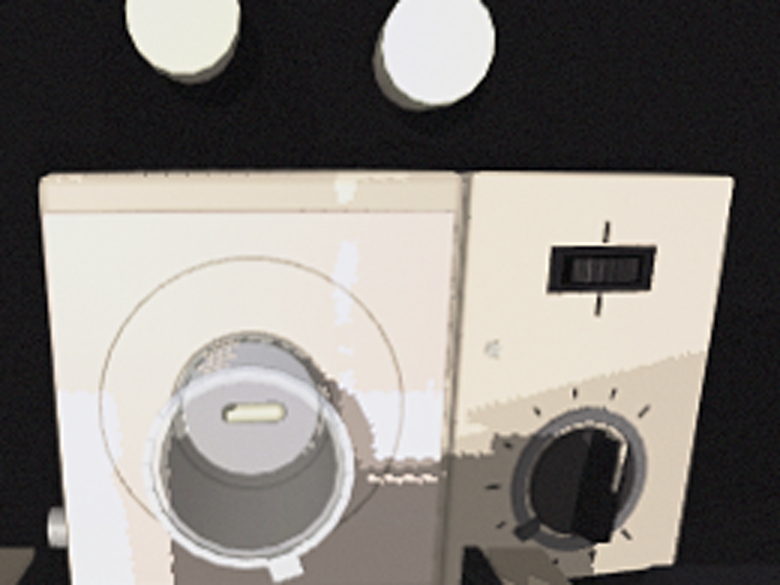

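```bash
cat >> h.py <<'E'
yaw=np.radians(14.3);th=.22
MID=np.array([.486,-.020,.058])
ux=np.array([np.cos(yaw)*np.cos(th),np.sin(yaw)*np.cos(th),np.sin(th)])
uy=np.array([-np.sin(yaw),np.cos(yaw),0]);un=np.cross(ux,uy)
PR=np.c_[ux,uy,un]
def panel(s,uv,h,o): return (onplane(s,uv,MID+h*un,un,o)-MID)@PR*1000
E
python3 - <<'E'
from h import *
import pickle
o,s=pickle.load(open('w1.pkl','rb'))
g=lambda c,h:panel(s,np.array(c)/5.-.4+np.array([180,75]),h,o).round(1)
print('corners',g([(35,38),(768,28),(50,530),(770,525)],0).tolist())
print('ring centre',g([(570,272)],.003),'skirt centre',g([(570,270)],.009))
print('line',g([(570,258),(475,252)],.026).tolist(),'marker',g([(640,362),(668,395),(655,378)],.0065).tolist())
print('wheel slot',g([(150,180),(230,380),(193,283),(132,283),(252,283)],0).tolist())
o,s=pickle.load(open('w7.pkl','rb'))
g=lambda c,h:panel(s,np.array(c)/3.-.33+np.array([170,40]),h,o).round(1)
print('ring',g([(580,478)],.003),'line',g([(622,430),(614,488)],.026).tolist(),'marker',g([(528,528),(543,520)],.0065).tolist(),'corners',g([(470,172),(734,178)],0).tolist(),'notches',g([(606,230),(599,306)],0).tolist())
E
```

```text
corners [[-62.0, -94.4, 0.0], [-62.6, 93.4, -0.0], [64.0, -94.0, -0.0], [65.0, 94.7, -0.0]]
ring centre [[-0.5 41.8  3. ]] skirt centre [[-0.2 40.9  9. ]]
line [[-0.5, 38.5, 26.0], [-2.1, 15.8, 26.0]] marker [[22.8, 59.1, 6.5], [31.2, 66.3, 6.5], [26.9, 62.9, 6.5]]
wheel slot [[-25.7, -65.7, -0.0], [25.7, -46.0, -0.0], [0.7, -55.1, -0.0], [0.5, -70.9, 0.0], [0.9, -39.9, -0.0]]
ring [[ 0.2 40.1  3. ]] line [[-0.9, 10.5, 26.0], [-1.0, 37.0, 26.0]] marker [[27.0, 61.3, 6.5], [19.6, 58.0, 6.5]] corners [[66.1, -94.6, -0.0], [-62.2, -94.4, -0.0]] notches [[0.1, -71.9, -0.0], [-0.8, -39.3, 0.0]]
```

Run:
```python
from h import *
A=MID+.042*uy
j=.999*ux-.05*uy
print(A+.26*un,A+.1895*un);delta(A+.26*un,j,-un)
```

```text
[0.42064438 0.00668401 0.31173334] [0.43555287 0.01048414 0.24293257]
shift mm [117.6 206.1  43.2] turn [  2.84  -0.18 -12.84] |d| 0.2412 13.1
```

```bash
python3 -m inch '[0,0.041,0.0086,0,0,0,0.05,0,0.041,0.0086,0,0,0,0.05,0,0.041,0.0086,0,0,0,0.05,0.02,0.041,0.0086,0.7,0,-3.2,0.05,0.02,0.035,0.0086,0.7,0,-3.2,0.05,0.02,0,0,0.7,0,-3.2,0.05,0.02,0,0,0.7,0,-3.2,0.05,0,0,0,0,0,0,0.05]'
python3 - <<'E'
from h import *
A=MID+.042*uy;st()
j=.999*ux-.05*uy
delta(A+.26*un,j,-un)
E
```

```text
clock: 9.98
tool_pos: [0.4239, 0.0082, 0.3338]
orientation: [-87.9, 78.1, 13.5]
force: [-0.1, -0.7, 0.1]
opening: 0.0501
t 9.97 pos [0.4239 0.0082 0.3338] x [ 0.201  0.048 -0.979] y [-0.96  -0.191 -0.206] z [-0.197  0.98   0.008] F [-0.1 -0.7  0.1] open 0.0501 q [ 29.6  -4.3 -41.8   5.  -41.1 -21.8]
shift mm [20.9  8.  -1. ] turn [-0.09 -0.21 -0.7 ] |d| 0.0224 0.7
```

```bash
python3 -m inch '[0.0115,0.004,0,0,-0.1,-0.4,0.05,0.01,0.004,-0.0005,0,-0.1,-0.3,0.05,0.015,0,0,0,0,0,0.05,0.015,0,0,0,0,0,0.05,0,0,0,0,0,0,0.05]'
python3 - <<'E'
from h import *
import pickle
A=MID+.042*uy;o=st()
j=.999*ux-.05*uy
delta(A+.1895*un,j,-un)
s=ctrl.snapshot('wrist');save(s,'w8.png');pickle.dump((o,s),open('w8.pkl','wb'))
E
```

```text
clock: 10.6
tool_pos: [0.4281, 0.009, 0.2809]
orientation: [-87.4, 77.7, 14.0]
force: [-0.2, 0.2, 0.1]
opening: 0.0499
t 10.6 pos [0.4281 0.009  0.2809] x [ 0.208  0.052 -0.977] y [-0.958 -0.192 -0.214] z [-0.199  0.98   0.01 ] F [-0.2  0.2  0.1] open 0.0499 q [ 29.4   0.4 -46.5   6.2 -31.3 -22.9]
shift mm [38.7  0.7 -0.4] turn [-0.01 -0.08 -0.25] |d| 0.0387 0.3
```

View pics/w8.png

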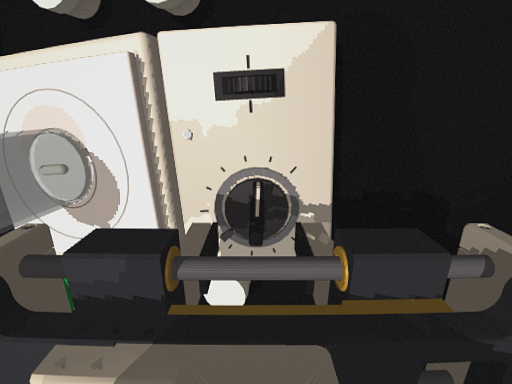

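```bash
python3 -m inch '[0.012,0.0004,0,0,0,-0.1,0.05,0.012,0.0004,0,0,0,-0.1,0.05,0.009,0,0,0,0,0,0.05,0.004,0,0,0,0,0,0.05,0,0,0,0,0,0,0.05]'
python3 - <<'E'
from h import *
import pickle
A=MID+.042*uy;o=st()
j=.999*ux-.05*uy
delta(A+.1895*un,j,-un)
E
```

```text
clock: 11.28
tool_pos: [0.4371, 0.0116, 0.2472]
orientation: [-87.4, 77.2, 14.1]
force: [-0.1, 0.6, -0.7]
opening: 0.0498
t 11.28 pos [0.4371 0.0116 0.2472] x [ 0.215  0.054 -0.975] y [-0.956 -0.193 -0.222] z [-0.2   0.98  0.01] F [-0.1  0.6 -0.7] open 0.0498 q [ 28.9   4.5 -48.9   7.9 -24.4 -24.3]
shift mm [ 3.8  2.6 -0.8] turn [ 0.03 -0.03  0.23] |d| 0.0046 0.2
```

```bash
python3 -m inch '[0.0034,0.0024,-0.0006,0,0,0,0.05,0.001,0.0004,0,0,0,0,0.05]'
python3 -m inch '[0.0002,0,0,0,0,0,0.03,0.0002,0,0,0,0,0,0.018,0.0002,0,0,0,0,0,0.011,0.0002,0,0,0,0,0,0.006,0.0002,0,0,0,0,0,0.006,0.0002,0,0,0,0,0,0.006,0.0002,0,0,0,0,0,0.006]'
python3 - <<'E'
from h import *
import pickle
A=MID+.042*uy;o=st()
j=.999*ux-.05*uy
delta(A+.1895*un,j,-un)
s=ctrl.snapshot('wrist');save(s,'w9.png');pickle.dump((o,s),open('w9.pkl','wb'))
E
```

```text
clock: 11.52
tool_pos: [0.4355, 0.0107, 0.2426]
orientation: [-87.3, 77.1, 14.1]
force: [-0.1, -0.4, 0.4]
opening: 0.0499
clock: 12.4
tool_pos: [0.435, 0.0104, 0.2416]
orientation: [-87.4, 77.2, 14.1]
force: [-3.0, 0.4, 4.4]
opening: 0.0106
t 12.4 pos [0.435  0.0104 0.2416] x [ 0.216  0.054 -0.975] y [-0.956 -0.192 -0.222] z [-0.199  0.98   0.01 ] F [-3.   0.4  4.4] open 0.0106 q [ 28.9   4.9 -49.6   8.3 -23.2 -24.7]
shift mm [-1.1 -0.9 -0. ] turn [ 0.01 -0.04  0.23] |d| 0.0014 0.2
```

View pics/w9.png

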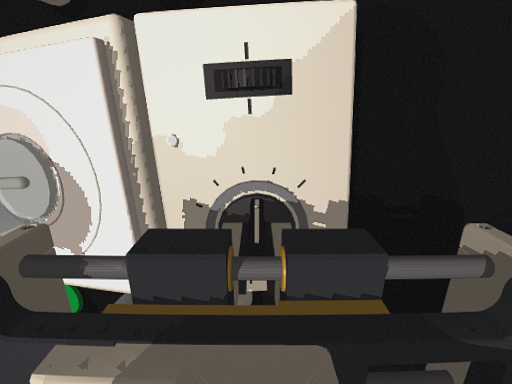

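```bash
python3 -m inch '[-0.001,0,0,-5,0,0,0.006,0,0,0,-10,0,0,0.006,0,0,0,-10,0,0,0.006,0,0,0,-10,0,0,0.006,0,0,0,0,0,0,0.006]'
python3 - <<'E'
from h import *
A=MID+.042*uy;o=st()
y=Rt(o).as_matrix()[:,1];print('jaw angle',np.degrees(np.arctan2(y@uy,y@ux)),'M',o['moment'].round(2))
delta(A+.1895*un,y,-un)
E
```

```text
clock: 13.08
tool_pos: [0.435, 0.0104, 0.2417]
orientation: [-123.3, 77.2, 14.1]
force: [-2.0, 0.9, 3.3]
opening: 0.0105
t 13.07 pos [0.435  0.0104 0.2417] x [ 0.215  0.054 -0.975] y [-0.657 -0.731 -0.185] z [-0.723  0.68  -0.122] F [-2.   0.9  3.3] open 0.0105 q [ 28.9   4.9 -49.6   8.2 -23.3  11.3]
jaw angle -146.90775916250925 M [-0.    1.25  0.12]
shift mm [-1.1 -0.6 -0.5] turn [-0.   -0.15  0.14] |d| 0.0014 0.2
```

```bash
python3 -m inch '[-0.0005,0,0,-10,0,0,0.006,0,0,0,-10,0,0,0.006,0,0,0,-10,0,0,0.006,0,0,0,-10,0,0,0.006,0,0,0,-10,0,0,0.006,0,0,0,-10,0,0,0.006,0,0,0,-10,0,0,0.006,0,0,0,-10,0,0,0.006,0,0,0,-8,0,0,0.006,0,0,0,0,0,0,0.006]'
python3 - <<'E'
from h import *
import pickle
A=MID+.042*uy;o=st()
y=Rt(o).as_matrix()[:,1];print('jaw angle',np.degrees(np.arctan2(y@uy,y@ux)),'M',o['moment'].round(2))
delta(A+.1895*un,y,-un)
s=ctrl.snapshot('wrist');save(s,'w10.png');pickle.dump((o,s),open('w10.pkl','wb'))
E
```

```text
clock: 14.32
tool_pos: [0.4351, 0.0104, 0.2417]
orientation: [148.7, 77.2, 14.2]
force: [-2.3, -0.3, 1.8]
opening: 0.0106
t 14.32 pos [0.4351 0.0104 0.2417] x [ 0.215  0.054 -0.975] y [ 0.7   -0.705  0.115] z [-0.681 -0.707 -0.189] F [-2.3 -0.3  1.8] open 0.0106 q [ 28.9   4.9 -49.6   8.2 -23.3  99.4]
jaw angle -58.88145090496443 M [-0.16  1.16  0.1 ]
shift mm [-1.1  0.4 -0.6] turn [ 0.   -0.15 -0.13] |d| 0.0013 0.2
```

View pics/w10.png

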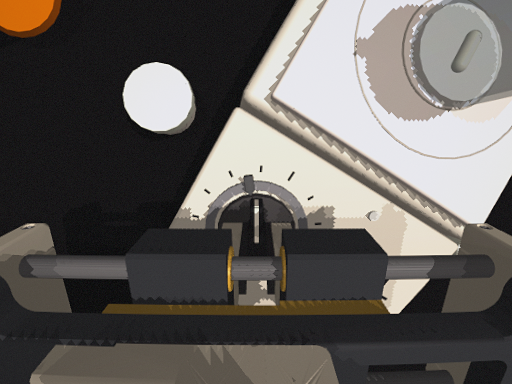

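Run:
```python
from h import *
import pickle
o,s=pickle.load(open('w10.pkl','rb'))
crop(s,'w10c.png',190,160,330,260,5)
```

```text
(no output)
```

View pics/w10c.png

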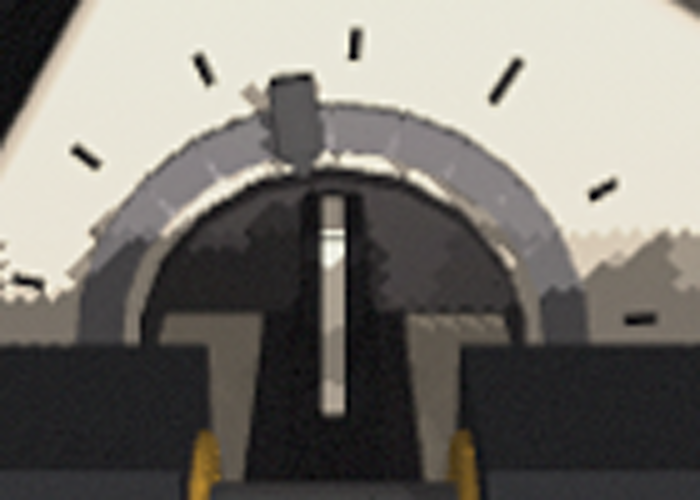

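Run:
```python
from h import *
import pickle
o,s=pickle.load(open('w10.pkl','rb'))
g=lambda c,h:panel(s,np.array(c)/5.-.4+np.array([190,160]),h,o)
C=np.array([0,42])
# scale ticks: refine axis
m=g([(293,78),(294,135),(303,170)],.0075);print(m.round(1).tolist(),[np.degrees(np.arctan2(*(q[:2]-C)[::-1])).round(1) for q in m])
l=g([(332,195),(333,415)],.026);print(l.round(1).tolist());e=l[0]-l[1];print(np.degrees(np.arctan2(e[1],e[0])), [np.degrees(np.arctan2(*(q[:2]-C)[::-1])).round(1) for q in l])
t=g([(203,68),(355,44),(507,80),(604,188),(85,156)],0);print(t.round(1).tolist(),[np.degrees(np.arctan2(*(q[:2]-C)[::-1])).round(1) for q in t],np.hypot(*(t[:,:2]-C).T).round(1))
r=g([(80,310),(587,310),(330,102),(160,170),(510,175)],.002);fitc(r/1000,.0345)
```

```text
[[31.9, 66.2, 7.5], [25.5, 62.3, 7.5], [22.1, 58.9, 7.5]] [np.float64(37.2), np.float64(38.5), np.float64(37.4)]
[[26.6, 57.3, 26.0], [2.7, 42.8, 26.0]]
31.32928872561957 [np.float64(29.9), np.float64(15.5)]
[[25.2, 76.2, -0.0], [38.2, 60.8, 0.0], [44.4, 41.2, -0.0], [38.7, 21.8, 0.0], [6.6, 83.7, 0.0]] [np.float64(53.5), np.float64(26.2), np.float64(-1.0), np.float64(-27.5), np.float64(81.0)] [42.5 42.6 44.4 43.6 42.3]
[0.0008 0.0415] [ 0.5  0.7  0.3 -0.2 -0.4]
```

```bash
python3 -m inch '[0,0,0,-6.6,0,0,0.006,0,0,0,0,0,0,0.006]'
python3 - <<'E'
from h import *
import pickle
o=st()
y=Rt(o).as_matrix()[:,1];print('jaw angle',np.degrees(np.arctan2(y@uy,y@ux)))
s=ctrl.snapshot('wrist');pickle.dump((o,s),open('w11.pkl','wb'))
crop(s,'w11c.png',190,160,330,260,5)
E
```

```text
clock: 14.62
tool_pos: [0.4351, 0.0103, 0.2417]
orientation: [142.7, 77.2, 14.2]
force: [-1.7, -0.6, 2.1]
opening: 0.0105
t 14.62 pos [0.4351 0.0103 0.2417] x [ 0.215  0.054 -0.975] y [ 0.768 -0.627  0.134] z [-0.604 -0.777 -0.176] F [-1.7 -0.6  2.1] open 0.0105 q [ 28.9   4.9 -49.6   8.2 -23.3 105.4]
jaw angle -52.83381852358382
```

View pics/w11c.png

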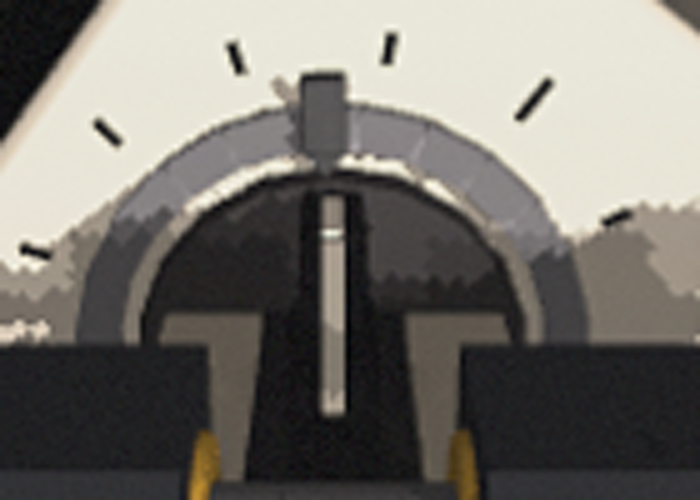

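```bash
python3 -m inch '[0,0,0,0,0,0,0.015,0,0,0,0,0,0,0.03,0,0,0,0,0,0,0.03,-0.01,0,0,0,0,0,0.03,-0.02,0,0,0,0,0,0.03,-0.03,0,0,0,0,0,0.03,0,0,0,0,0,0,0.03]'
python3 - <<'E'
from h import *
import pickle
o=st()
s=ctrl.snapshot('wrist');pickle.dump((o,s),open('w12.pkl','wb'))
crop(s,'w12c.png',180,100,340,220,5)
W=MID-.055*uy
delta(W+.012*ux+.230*un,ux,-un)
E
```

```text
clock: 15.55
tool_pos: [0.4216, 0.007, 0.3032]
orientation: [143.3, 77.2, 14.2]
force: [0.2, 0.1, -0.9]
opening: 0.0298
t 15.55 pos [0.4216 0.007  0.3032] x [ 0.214  0.054 -0.975] y [ 0.762 -0.634  0.132] z [-0.611 -0.772 -0.177] F [ 0.2  0.1 -0.9] open 0.0298 q [ 29.7  -2.4 -45.4   5.9 -34.8 106.8]
shift mm [20.5 85.8 47.2] turn [-53.36  -0.    -0.09] |d| 0.1 53.4
```

View pics/w12c.png

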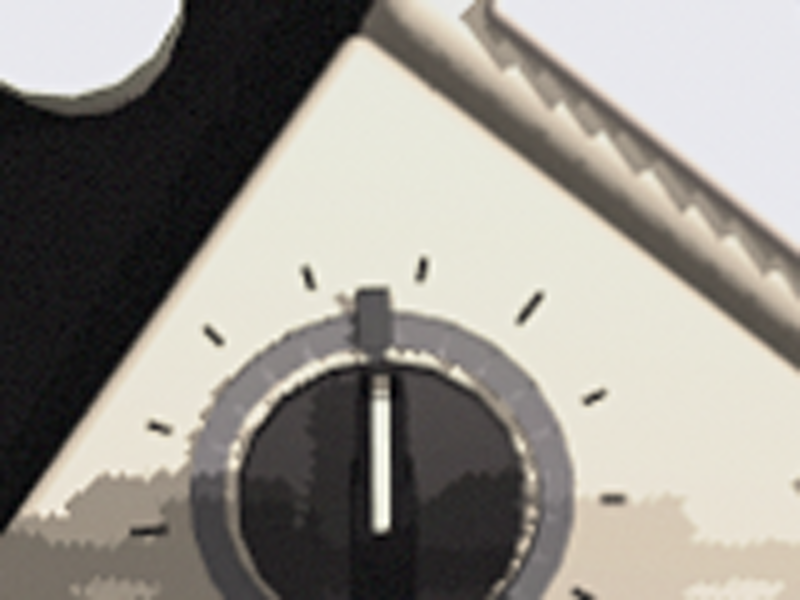

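```bash
python3 -m inch '[0,0.02,0.01,10.5,0,0,0,0,0.016,0.012,10.5,0,0,0,0,0,0,10.5,0,0,0,0,0,0,10.5,0,0,0,0,0,0,10.5,0,0,0,0,0,0,10.5,0,0,0,0,0,0,10.5,0,0,0,0,0,0,10.5,0,0,0,0,0,0,10.5,0,0,0,0,0,0,10.5,0,0,0,0,0,0,10.5,0,0,0,0,0,0,10,0,0,0,0,0,0,0,0,0,0]'
python3 - <<'E'
from h import *
o=st()
W=MID-.055*uy
delta(W+.014*ux+.210*un,ux,-un)
E
```

```text
clock: 17.23
tool_pos: [0.4289, -0.036, 0.2942]
orientation: [-88.4, 78.2, 14.0]
force: [0.6, -0.0, 0.6]
opening: 0.0005
t 17.23 pos [ 0.4289 -0.036   0.2942] x [ 0.198  0.05  -0.979] y [-0.956 -0.21  -0.204] z [-0.216  0.976  0.006] F [ 0.6 -0.   0.6] open 0.0005 q [ 22.5  -0.2 -43.5   3.  -35.1 -12.4]
shift mm [ 33.3 -22.5 -52.8] turn [-1.85 -0.07 -0.81] |d| 0.0664 2.0
```

```bash
python3 -m inch '[0,-0.011,-0.026,-0.9,0,-0.4,0,0,-0.011,-0.026,-0.9,0,-0.4,0,0.016,0,0,0,0,0,0,0.016,0,0,0,0,0,0,0,0,0,0,0,0,0]'
python3 - <<'E'
from h import *
import pickle
o=st()
W=MID-.055*uy
delta(W+.014*ux+.187*un,ux,-un)
s=ctrl.snapshot('wrist');save(s,'w13.png');s=ctrl.snapshot('scene');crop(s,'sc13.png',175,120,335,240,5)
E
```

```text
clock: 17.85
tool_pos: [0.4693, -0.0817, 0.2652]
orientation: [-91.6, 77.5, 14.1]
force: [-0.9, -0.2, 0.3]
opening: 0.0005
t 17.85 pos [ 0.4693 -0.0817  0.2652] x [ 0.21   0.052 -0.976] y [-0.94  -0.264 -0.216] z [-0.269  0.963 -0.006] F [-0.9 -0.2  0.3] open 0.0005 q [ 13.8   7.  -39.4  -0.1 -31.2   1.9]
shift mm [22.1  0.5  0.7] turn [ 1.33 -0.05 -0.13] |d| 0.0221 1.3
```

View pics/w13.png

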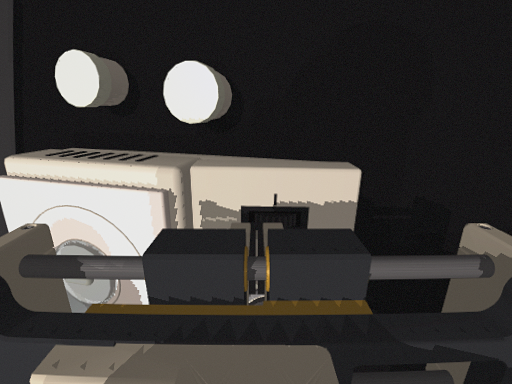

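View pics/sc13.png

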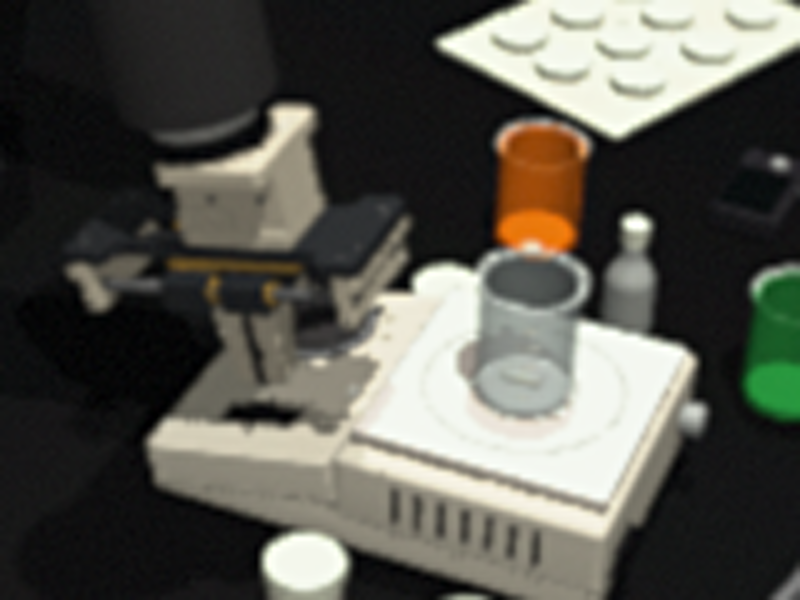

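```bash
python3 -m inch '[0.012,0,0.0005,1,0,0,0,0.008,0.0005,0,0.3,0,0,0,0,0,0,0,0,0,0]'
python3 - <<'E'
from h import *
o=st()
delta(MID-.055*uy+.014*ux+.185*un,ux,-un)
E
```

```text
clock: 18.32
tool_pos: [0.4735, -0.0797, 0.2466]
orientation: [-90.3, 77.3, 14.0]
force: [-0.1, -0.0, 0.3]
opening: -0.0002
t 18.32 pos [ 0.4735 -0.0797  0.2466] x [ 0.213  0.053 -0.976] y [-0.945 -0.241 -0.22 ] z [-0.247  0.969 -0.001] F [-0.1 -0.   0.3] open -0.0002 q [ 14.    9.  -40.3  -0.  -28.    0.4]
shift mm [ 4.9  0.9 -0.2] turn [ 0.03 -0.06  0.1 ] |d| 0.005 0.1
```

```bash
python3 -m inch '[0.003,0,0,0,0,0,0,0,0,0,0,0,0,0]'; python3 -m inch '[0.0015,0,0,0,0,0,0,0,0,0,0,0,0,0]';  python3 -m inch '[0.0015,0,0,0,0,0,0,0,0,0,0,0,0,0]'
python3 - <<'E'
from h import *
o=st()
delta(MID-.055*uy+.014*ux+.185*un,ux,-un)
E
```

```text
clock: 18.58
tool_pos: [0.4742, -0.0795, 0.2436]
orientation: [-90.3, 77.3, 14.0]
force: [0.4, -0.3, 0.6]
opening: 0.0003
clock: 18.82
tool_pos: [0.4749, -0.0793, 0.2426]
orientation: [-90.3, 77.2, 14.0]
force: [-0.5, 0.5, 1.3]
opening: 0.0005
clock: 19.08
tool_pos: [0.4763, -0.0789, 0.2424]
orientation: [-90.4, 77.0, 14.0]
force: [-0.4, -0.4, -0.3]
opening: 0.0005
t 19.07 pos [ 0.4763 -0.0789  0.2424] x [ 0.218  0.054 -0.974] y [-0.944 -0.243 -0.225] z [-0.249  0.969 -0.002] F [-0.4 -0.4 -0.3] open 0.0005 q [ 14.    9.5 -40.4   0.  -27.    0.4]
shift mm [ 0.2  2.8 -0.3] turn [ 0.11 -0.08  0.39] |d| 0.0028 0.4
```

```bash
python3 -m inch '[0.0003,0.005,0,0,0,-0.3,0,0.0003,0.005,0,0,0,0,0,0,0,0,0,0,0,0]'
python3 - <<'E'
from h import *
o=st();W=MID-.055*uy
print('tip panel mm',((o['tool_pos']+.178*Rt(o).as_matrix()[:,0]-W)@PR*1000).round(1),'Fpanel',(o['force']@PR).round(1))
E
```

```text
clock: 19.45
tool_pos: [0.4685, -0.081, 0.2415]
orientation: [-90.6, 76.3, 13.8]
force: [-2.0, -0.4, 1.2]
opening: 0.0001
t 19.45 pos [ 0.4685 -0.081   0.2415] x [ 0.231  0.057 -0.971] y [-0.94  -0.243 -0.237] z [-0.25   0.968 -0.003] F [-2.  -0.4  1.2] open 0.0001 q [ 14.    8.8 -41.7   0.1 -25.8   0.4]
tip panel mm [12.3 -0.1  8.1] Fpanel [-1.7  0.1  1.6]
```

```bash
cat > tip.py <<'E'
from h import *
o=st();W=MID-.055*uy
print('tip panel mm',((o['tool_pos']+.178*Rt(o).as_matrix()[:,0]-W)@PR*1000).round(1),'Fpanel',(o['force']@PR).round(1))
delta(o['tool_pos'],ux,-un,o)
E
python3 -m inch '[0.001,0.004,0,0,0,0.3,0,0.001,0.004,0,0,0,0.3,0]'; python3 tip.py;  python3 -m inch '[0.001,0.004,0,0,0,0.3,0,0.001,0.004,0,0,0,0.3,0]'; python3 tip.py
```

```text
clock: 19.7
tool_pos: [0.4635, -0.0824, 0.2398]
orientation: [-90.9, 76.5, 13.6]
force: [-2.8, 2.7, 22.6]
opening: 0.0005
t 19.7 pos [ 0.4635 -0.0824  0.2398] x [ 0.227  0.055 -0.972] y [-0.941 -0.245 -0.234] z [-0.251  0.968 -0.004] F [-2.8  2.7 22.6] open 0.0005 q [ 14.    8.6 -42.3   0.2 -25.6   0.4]
tip panel mm [ 6.2 -0.4  7.5] Fpanel [ 3.   3.3 22.5]
shift mm [0. 0. 0.] turn [ 0.29 -0.16  0.92] |d| 0.0 1.0
clock: 19.95
tool_pos: [0.4593, -0.0834, 0.2392]
orientation: [-91.2, 76.5, 13.5]
force: [-3.0, 3.6, 16.1]
opening: 0.0004
t 19.95 pos [ 0.4593 -0.0834  0.2392] x [ 0.227  0.054 -0.972] y [-0.94  -0.247 -0.233] z [-0.253  0.967 -0.005] F [-3.   3.6 16.1] open 0.0004 q [ 14.    8.3 -42.8   0.3 -25.4   0.4]
tip panel mm [ 1.8 -0.4  8. ] Fpanel [ 1.6  4.2 16.1]
shift mm [0. 0. 0.] turn [ 0.42 -0.2   0.88] |d| 0.0 1.0
```

```bash
python3 -m inch '[0.0003,0.004,0,0,0,0.3,0,0.0003,0.004,0,0,0,0.3,0,0.0006,0.004,0,0,0,0.3,0]'; python3 tip.py;  python3 -m inch '[0.0008,0.004,0,0,0,0,0,0.001,0.004,0,0,0,0,0]'; python3 tip.py
```

```text
clock: 20.32
tool_pos: [0.4485, -0.0862, 0.2361]
orientation: [-91.4, 77.3, 13.4]
force: [-0.5, 0.5, 4.2]
opening: 0.0003
t 20.32 pos [ 0.4485 -0.0862  0.2361] x [ 0.214  0.051 -0.975] y [-0.943 -0.249 -0.22 ] z [-0.254  0.967 -0.005] F [-0.5  0.5  4.2] open 0.0003 q [ 14.    7.9 -43.9   0.3 -25.5   0.4]
tip panel mm [-12.2  -0.5   7.3] Fpanel [0.5 0.7 4.2]
shift mm [0. 0. 0.] turn [ 0.45 -0.21  0.13] |d| 0.0 0.5
clock: 20.58
tool_pos: [0.4406, -0.0883, 0.2327]
orientation: [-91.4, 77.3, 13.3]
force: [-0.5, -0.1, 1.4]
opening: 0.0005
t 20.57 pos [ 0.4406 -0.0883  0.2327] x [ 0.214  0.051 -0.976] y [-0.943 -0.249 -0.22 ] z [-0.254  0.967 -0.005] F [-0.5 -0.1  1.4] open 0.0005 q [ 14.    7.6 -45.    0.4 -24.7   0.4]
tip panel mm [-21.   -0.7   5.8] Fpanel [-0.2  0.1  1.5]
shift mm [0. 0. 0.] turn [ 0.46 -0.21  0.09] |d| 0.0 0.5
```

```bash
python3 -m inch '[-0.02,0,0,0,0,0,0,-0.03,-0.002,-0.03,0,0,0,0,-0.02,-0.002,-0.03,0,0,0,0,0,0,0,0,0,0,0]'
python3 - <<'E'
from h import *
import pickle
o=st()
s=ctrl.snapshot('wrist');pickle.dump((o,s),open('w14.pkl','wb'));save(s,'w14.png')
W=MID-.055*uy
c=proj(s,W+.008*un,o)[0].astype(int);print(c)
crop(s,'w14c.png',max(c[0]-50,0),max(c[1]-40,0),c[0]+50,c[1]+40,7)
E
```

```text
clock: 21.08
tool_pos: [0.4414, -0.1507, 0.3007]
orientation: [-91.0, 77.9, 13.8]
force: [0.5, 0.4, -0.2]
opening: 0.0004
t 21.07 pos [ 0.4414 -0.1507  0.3007] x [ 0.203  0.05  -0.978] y [-0.946 -0.249 -0.209] z [-0.254  0.967 -0.003] F [ 0.5  0.4 -0.2] open 0.0004 q [  4.5   3.4 -36.1  -3.1 -38.6  12.5]
[232 260]
```

View pics/w14c.png

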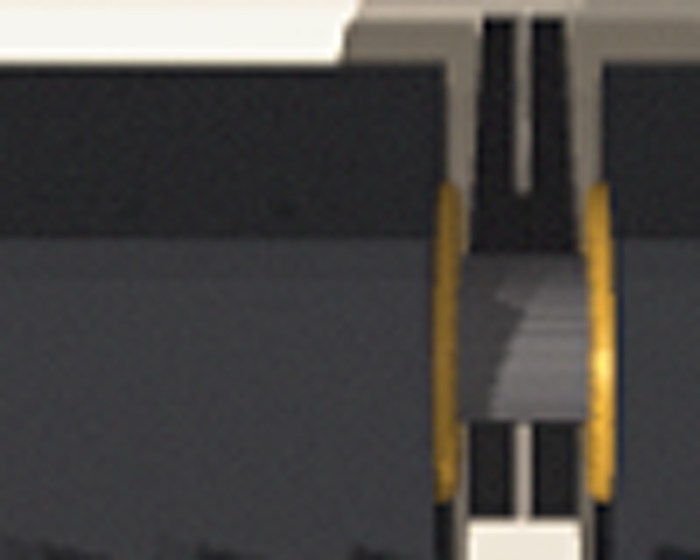

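```bash
python3 -m inch '[-0.01,-0.003,0.05,0,0,0,0,-0.01,-0.003,0.055,0,0,0,0,0,0,0,0,0,0,0]'
cat > look.py <<'E'
from h import *
import pickle,sys
n=sys.argv[1]
o=st()
s=ctrl.snapshot('wrist');pickle.dump((o,s),open(n+'.pkl','wb'));save(s,n+'.png')
W=MID-.055*uy
c=proj(s,W+.008*un,o)[0].astype(int);print(c)
crop(s,n+'c.png',max(c[0]-45,0),max(c[1]-35,0),c[0]+45,c[1]+35,8)
E
python3 look.py w15
```

```text
clock: 21.5
tool_pos: [0.413, -0.0456, 0.3167]
orientation: [-90.6, 78.5, 14.0]
force: [0.6, -0.1, -0.0]
opening: 0.0006
t 21.5 pos [ 0.413  -0.0456  0.3167] x [ 0.194  0.048 -0.98 ] y [-0.948 -0.246 -0.2  ] z [-0.251  0.968 -0.002] F [ 0.6 -0.1 -0. ] open 0.0006 q [ 22.   -3.7 -42.9   2.5 -39.4  -9.3]
[230 145]
```

View pics/w15c.png

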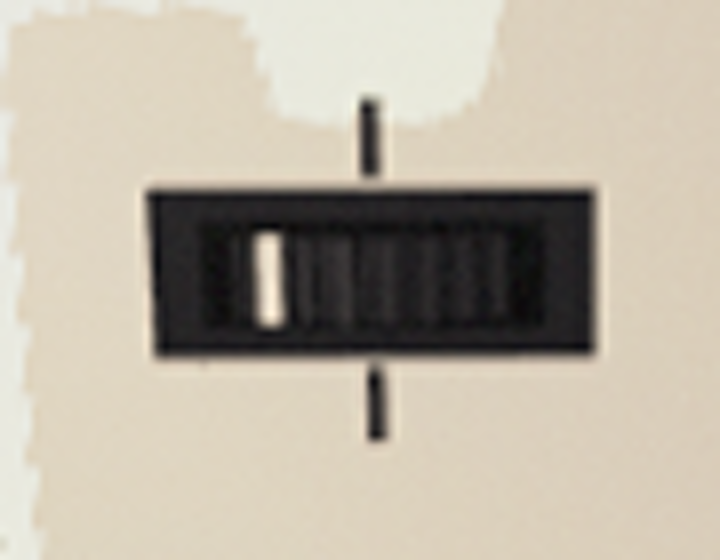

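Run:
```python
from h import *
delta(MID-.055*uy+.012*ux+.195*un,ux,-un)
```

```text
shift mm [ 73.4 -32.2 -47. ] turn [ 0.18 -0.08 -1.11] |d| 0.0929 1.1
```

```bash
python3 -m inch '[0,-0.016,-0.023,0.1,0,-0.5,0,0,-0.016,-0.023,0.1,0,-0.5,0,0.03,0,0,0,0,0,0,0.025,0,0,0,0,0,0,0.012,0,0,0,0,0,0,0,0,0,0,0,0,0]'
python3 - <<'E'
from h import *
st();delta(MID-.055*uy+.012*ux+.186*un,ux,-un)
E
```

```text
clock: 22.3
tool_pos: [0.4681, -0.0849, 0.2502]
orientation: [-90.1, 78.1, 13.9]
force: [0.4, 0.6, 0.9]
opening: 0.0005
t 22.3 pos [ 0.4681 -0.0849  0.2502] x [ 0.2    0.05  -0.978] y [-0.949 -0.237 -0.206] z [-0.242  0.97  -0.   ] F [0.4 0.6 0.9] open 0.0005 q [ 13.4   8.4 -40.2  -0.2 -29.5   0.8]
shift mm [ 8.8 -2.8  3.5] turn [-0.26 -0.07 -0.69] |d| 0.0098 0.7
```

```bash
python3 -m inch '[0.004,-0.0028,0.0035,-0.2,0,-0.6,0,0.003,0,0,0,0,0,0]'; python3 tip.py; python3 -m inch '[0.0015,0,0,0,0,0,0,0.001,0.001,0,0,0,0,0]'; python3 tip.py
```

```text
clock: 22.55
tool_pos: [0.4717, -0.0804, 0.2447]
orientation: [-90.3, 77.3, 13.9]
force: [0.1, 0.1, -0.2]
opening: 0.0007
t 22.55 pos [ 0.4717 -0.0804  0.2447] x [ 0.213  0.053 -0.976] y [-0.946 -0.24  -0.219] z [-0.246  0.969 -0.001] F [ 0.1  0.1 -0.2] open 0.0007 q [ 14.    9.  -40.6   0.  -27.7   0.3]
tip panel mm [12.8 -0.3 10.5] Fpanel [ 0.   0.1 -0.2]
shift mm [0. 0. 0.] turn [-0.06 -0.09  0.05] |d| 0.0 0.1
clock: 22.8
tool_pos: [0.4714, -0.0802, 0.2427]
orientation: [-90.3, 77.2, 13.9]
force: [-1.1, 0.3, 0.2]
opening: 0.0001
t 22.8 pos [ 0.4714 -0.0802  0.2427] x [ 0.214  0.053 -0.975] y [-0.945 -0.241 -0.221] z [-0.246  0.969 -0.001] F [-1.1  0.3  0.2] open 0.0001 q [ 14.    9.2 -40.8   0.  -27.3   0.3]
tip panel mm [12.5 -0.   8.5] Fpanel [-1.   0.5  0.4]
shift mm [0. 0. 0.] turn [-0.01 -0.08  0.15] |d| 0.0 0.2
```

```bash
python3 -m inch '[0.001,0.003,0,0,0,0,0,0.0008,0.004,0,0,0,0,0]'; python3 tip.py; python3 -m inch '[0.0006,0.004,0,0,0,0,0,0.0006,0.004,0,0,0,0,0]'; python3 tip.py;python3 -m inch '[0.0006,0.004,0,0,0,0,0,0.0006,0.004,0,0,0,0,0]'; python3 tip.py
```

```text
clock: 23.05
tool_pos: [0.4661, -0.0816, 0.2405]
orientation: [-90.5, 77.0, 13.9]
force: [0.1, 0.7, 10.1]
opening: 0.0002
t 23.05 pos [ 0.4661 -0.0816  0.2405] x [ 0.218  0.054 -0.974] y [-0.944 -0.241 -0.225] z [-0.247  0.969 -0.002] F [ 0.1  0.7 10.1] open 0.0002 q [ 14.    8.9 -41.7   0.1 -26.5   0.3]
tip panel mm [ 7.3 -0.   7.6] Fpanel [2.5 0.7 9.8]
shift mm [0. 0. 0.] turn [ 0.04 -0.1   0.37] |d| 0.0 0.4
clock: 23.3
tool_pos: [0.4603, -0.083, 0.2397]
orientation: [-90.7, 76.6, 13.7]
force: [-1.0, 1.8, 7.3]
opening: 0.0005
t 23.3 pos [ 0.4603 -0.083   0.2397] x [ 0.225  0.055 -0.973] y [-0.942 -0.242 -0.231] z [-0.249  0.969 -0.003] F [-1.   1.8  7.3] open 0.0005 q [ 14.    8.4 -42.6   0.1 -25.7   0.3]
tip panel mm [ 2.5 -0.1  8.1] Fpanel [1.1 2.  7.3]
shift mm [0. 0. 0.] turn [ 0.12 -0.13  0.77] |d| 0.0 0.8
clock: 23.55
tool_pos: [0.454, -0.0846, 0.2382]
orientation: [-90.8, 76.3, 13.7]
force: [1.2, 0.7, 3.7]
opening: 0.0002
t 23.55 pos [ 0.454  -0.0846  0.2382] x [ 0.23   0.056 -0.972] y [-0.941 -0.243 -0.237] z [-0.249  0.968 -0.003] F [1.2 0.7 3.7] open 0.0002 q [ 14.    8.  -43.5   0.2 -24.9   0.3]
tip panel mm [-3.1 -0.2  8.1] Fpanel [2.1 0.4 3.4]
shift mm [0. 0. 0.] turn [ 0.18 -0.15  1.09] |d| 0.0 1.1
```

```bash
python3 -m inch '[0.001,0.004,0,0,0,0,0,0.001,0.004,0,0,0,0,0]'; python3 tip.py; python3 -m inch '[0.0012,0.004,0,0,0,0,0,0.0012,0.004,0,0,0,0,0]'; python3 tip.py
python3 -m inch '[-0.02,0,0,0,0,0,0,-0.03,-0.002,0.02,0,0,0,0,-0.03,0,0.03,0,0,0,0,0,0,0,0,0,0,0]'
python3 look.py w16
```

```text
clock: 23.8
tool_pos: [0.4494, -0.0859, 0.2366]
orientation: [-91.0, 75.8, 13.5]
force: [3.6, 1.7, 8.8]
opening: 0.0005
t 23.8 pos [ 0.4494 -0.0859  0.2366] x [ 0.239  0.057 -0.969] y [-0.938 -0.244 -0.245] z [-0.251  0.968 -0.004] F [3.6 1.7 8.8] open 0.0005 q [ 14.    7.6 -44.4   0.3 -23.8   0.3]
tip panel mm [-6.6 -0.4  7.6] Fpanel [5.7 0.7 7.8]
shift mm [0. 0. 0.] turn [ 0.28 -0.19  1.6 ] |d| 0.0 1.6
clock: 24.05
tool_pos: [0.4466, -0.0867, 0.2357]
orientation: [-91.3, 75.0, 13.4]
force: [2.8, 3.0, 9.8]
opening: 0.0002
t 24.05 pos [ 0.4466 -0.0867  0.2357] x [ 0.252  0.06  -0.966] y [-0.934 -0.246 -0.259] z [-0.253  0.967 -0.006] F [2.8 3.  9.8] open 0.0002 q [ 14.    7.3 -45.1   0.4 -22.6   0.3]
tip panel mm [-7.2 -0.6  7.5] Fpanel [5.5 2.2 8.8]
shift mm [0. 0. 0.] turn [ 0.43 -0.24  2.38] |d| 0.0 2.4
clock: 24.55
tool_pos: [0.4126, -0.0427, 0.313]
orientation: [-91.2, 75.4, 13.3]
force: [-0.7, 0.5, -0.2]
opening: -0.0
t 24.55 pos [ 0.4126 -0.0427  0.313 ] x [ 0.245  0.058 -0.968] y [-0.937 -0.244 -0.252] z [-0.251  0.968 -0.005] F [-0.7  0.5 -0.2] open -0.0 q [ 22.9  -4.4 -45.2   4.2 -34.9 -11.4]
[245 143]
```

View pics/w16c.png

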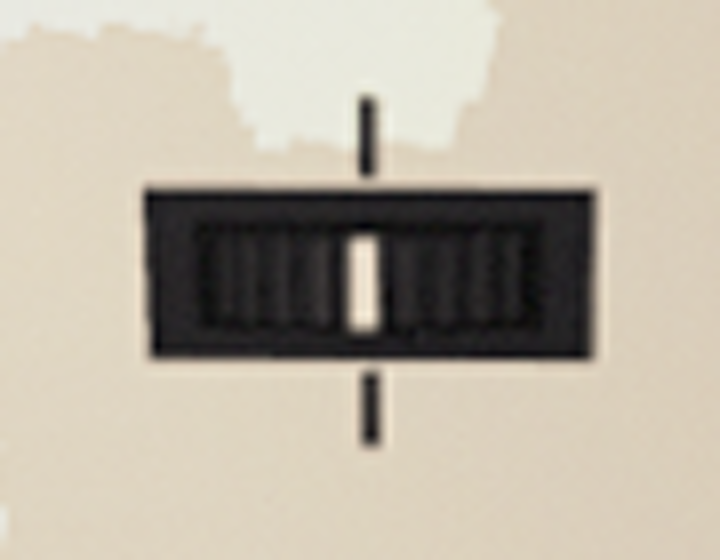

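```bash
python3 -m inch '[-0.05,-0.02,0.03,0,0,0.6,0,-0.05,-0.03,0.03,0,0,0.6,0,0,-0.03,0.03,0,0,0.6,0,0,0,0,0,0,0,0]'
python3 look.py w17
python3 - <<'E'
from h import *
import pickle
o,s=pickle.load(open('w17.pkl','rb'));crop(s,'w17k.png',120,60,340,225,3)
for n in('scene','side'):
    a=ctrl.snapshot(n);save(a,n+'9.png')
E
```

```text
clock: 25.1
tool_pos: [0.4417, 0.0586, 0.4252]
orientation: [-91.5, 78.0, 12.8]
force: [-1.0, -0.4, -0.8]
opening: 0.0008
t 25.1 pos [0.4417 0.0586 0.4252] x [ 0.203  0.046 -0.978] y [-0.948 -0.242 -0.208] z [-0.247  0.969 -0.006] F [-1.  -0.4 -0.8] open 0.0008 q [ 35.2  -7.  -31.5   5.6 -54.5 -23.7]
[302  55]
```

View pics/w17.png

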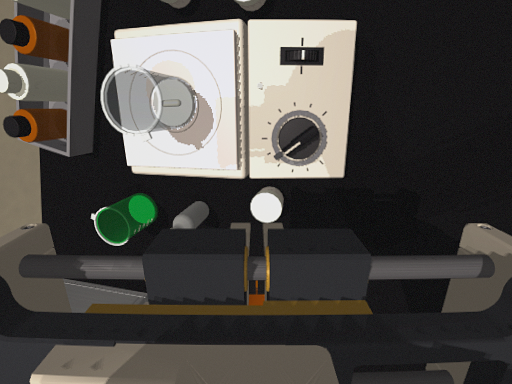

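View pics/scene9.png

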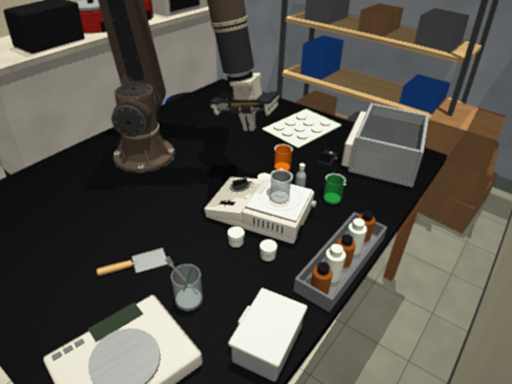

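View pics/side9.png

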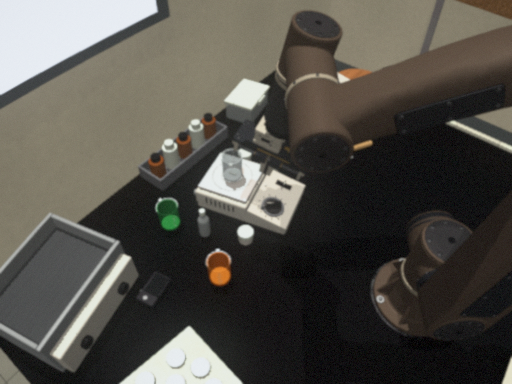

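View pics/w17k.png

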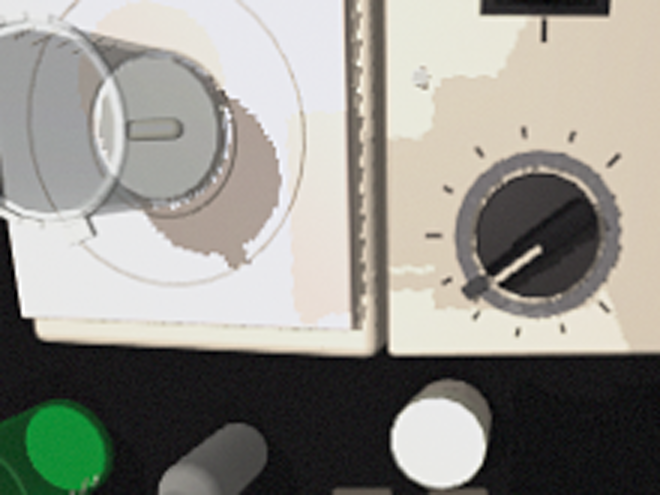

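Run:
```python
from h import *
import pickle
o,s=pickle.load(open('w7.pkl','rb'));n=np.array([0,0,1.])
f=lambda c,z: onplane(s,np.array(c)/3.-.33+np.array([170,40]),np.array([0,0,z]),n,o)
c=fitc(f([(250,258),(100,395),(404,395),(160,290),(345,290),(118,335),(390,335)],.092),.062)
b=fitc(f([(249,332),(177,405),(322,405),(195,360),(305,360),(248,475)],.092),.031)
print('offset mm',(b-c)*1000)
```

```text
[0.6334 0.0176] [-0.2  1.   0.3 -0.5 -0.6  0.6  1.4]
[0.6351 0.0162] [ 0.1 -1.1 -1.3 -1.4 -1.1 -1.7]
offset mm [ 1.69682273 -1.36411899]
```

```bash
python3 -c "
from h import *
st();print(ctrl.close_job())"
```

```text
t 25.25 pos [0.4403 0.0565 0.4246] x [ 0.202  0.045 -0.978] y [-0.948 -0.241 -0.207] z [-0.245  0.97  -0.006] F [-0.1  0.1  0.1] open 0.0007 q [ 35.1  -7.1 -31.7   5.6 -54.5 -23.7]
the job is handed in; nothing more can be done
None
```

I finished all three parts of the job and handed it in at about 25 s of the 67 s allowed. No verdict is reported, so what follows is my own last checks from the cameras.

- **Beaker:** I gripped the clear beaker lightly and slid it along the plate. After I let go it stood upright, about 2 mm from the middle of the rings (limit 10 mm). I estimated it was still within about 3 mm in the last view. While gripped, the arm drifted up about 1.5 mm, well under the 15 mm lift limit.
- **Heat wheel:** Two fingertip strokes rolled it back until the resisting force rose at the stop. The white line sits between the notches, to within about 0.03 rad in the image (limit 0.12). The first stroke pressed harder than I intended, at about 22 N, but still within the limits.
- **Speed knob:** I turned it about 131° anticlockwise by its wing. The nose ended about 1° from the marker (limit 7°).
- **Everything else:** The marker looked unmoved in the close-ups. The jars, spray bottle, camera and coloured beakers looked unmoved in the last overall pictures. I checked these by eye only and did not measure them. The gripper was clear of everything, with force readings close to zero.

The fixed cameras and the wrist camera disagreed by 5–10 mm on where the plate was at the start. I used the wrist camera, whose readings agreed with each other and with the sizes given.

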